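# Line up copper bars on a straightedge

### The arm

A 6-joint arm with a two-finger parallel gripper is mounted at the origin on a cart in front of the work surface, level with it; the furniture and walls round the work are solid. World frame = base frame: x ahead of the robot, y to its left, z up, the work surface at z = 0. Lengths are in m, angles in rad, forces in N, time in s.
With the tool pointing down it reaches from about 0.275 to 0.85 m from the base axis. Payload 19 kg.
Tool frame: the origin (TCP) lies midway between the tips of the shut fingers; the grasp point (between the pads) lies 19 mm behind it (arm.hold_point_z is the distance from the TCP to the grasp point, in m); z points along the fingers, y is the direction in which the jaws open and shut (so a half turn about z gives the same grasp; the last joint's range is limited). The gripper opens to 85 mm and grips with 20 to 120 N. Pads are 22 mm wide; open, the fingers measure 114 mm over their backs; the gripper's body (76 mm by 85 mm) begins 54 mm behind the grasp point. The pads swing forward as they close: fully open they stand 13 mm farther back than shut.
Start: joints at [1.121, 0.15, 1.437, -0, 1.554, -0.134], TCP at [0.179, 0.547, 0.193] pointing down, gripper open.
Joint ranges: [-2.8, 2.8], [-0.68, 2.1], [0.12, 2.68], [-1.39, 4.53], [0.16, 2.79], [-2.81, 2.81]. Speed limits (rad/s): [1.89, 1.89, 2.22, 3.01, 3.01, 3.01].

### API

Orientations are given as a rotation vector (axis times angle).
In Python, from rig import arm, cams, job gives the robot as it stands. The module is installed in compiled form; this text tells all that it offers.
- The arm moves only by the shell command python3 -m inch 'ROWS' [FORCE]. ROWS is JSON, a list of rows, each an object of numbers: "x", "y", "z": the shift along the world's x, y, z in mm; "rx", "ry", "rz": the turn, a rotation vector about the world's x, y, z in rad; "fingers": the finger opening in mm, from 0 to 85.4. In form: [{"x": .., "y": .., "z": .., "rx": .., "ry": .., "rz": .., "fingers": ..}, ...]. A call has 1 to 8 rows; each row shifts and turns the commanded pose from where the row before left it; what a row does not reach is not made up. A row lasts 1/10 s, in which the tool goes at most 50 mm and 8.59 degrees, less where a joint would pass 70% of its speed; a pose out of reach is approached as far as the arm can. A call with a gripper value outside its range is refused whole. The fingers move at their own pace and stop on an object; FORCE is the grip in N (left out, the last holds). Time passes only in rows, so rows that do not move let the fingers close. It gives the time, the measured TCP pose, the force and the opening at its end, in the units of the state.
- arm.observe(): the state, without advancing time (a new reading comes with each control period).
- cams.snapshot(name): name is "side" or "top" or "wrist"; returns (picture, depth): 420x560x3 uint8, red, green, blue; 420x560 float32, m along the optical axis (not along the pixel's ray), 0 where there is no reading.
- cams.camera_params(name): a dict with "fx", "fy", "cx", "cy" (pixels), "k1" (the pictures are not rectified: a ray, as slopes to the right and down, at radius r is drawn at 1 + k1 r^2 times it, then the intrinsics apply), "R" (3x3) and "t" (3): a world point X has camera coordinates R X + t. Camera axes: x right, y down, z forward; pixel columns grow to the right and rows downward; lengths in m; the calibration is good to about 2 mm. A picture is of the moment at which its call begins: read the wrist's pose just before it. camera_params takes no time and is no camera call; for the wrist camera it gives the pose at the moment of the call.
- job.finish_job(): hands the job in, once; it reports no verdict.
The state is a dict: "time": time; "joint_pos": joint angles; "dq": joint speeds; "tau": joint torques, N m; "tool_pos": TCP position; "tcp_rot": TCP orientation; "wrist_force": force on the tool from outside, world axes, zero at the start; "wrist_torque": the same for the moment, N m; "finger_gap": finger opening in m.
Only numpy, scipy, OpenCV 4.12 (cv2) and the standard library are available. Lean on these libraries where they do the work, as an engineer would, in place of code of your own. Each camera call takes 0.05 s, during which the arm holds its last target.

### The job

Get the copper bars ready for marking: lift the straightedge up and off its two pegs and lay it, standing on its lower edge, flush against the working face of the steel stop block (the long face towards the robot), with its middle roughly at the block's middle. Then bring every copper bar from the rubber mat and lay it flat on the bench with one end flush against the front of the straightedge, square to it, the bars side by side within the straightedge's length. Leave the setup standing like that and do not disturb the white tub or the caliper.

Things in the scene. Friction and masses are not known exactly. Their poses are not given: they have to be found in the camera images.
- datum_block: dark steel stop block screwed to the bench (fixed; place and turn vary), 40 (its x) x 160 (its y) x 24 mm high. Origin: centre of its underside, on the bench; x points away from the robot. The working face is its long face towards the robot, at x = -20 mm of its frame, along its y. A blower and, farther right, a tall microscope stand to the right of it: pass over them at 0.5 m.
- peg_stand: grey base plate 80x240x12 mm with two upright posts at y = -90 and +90 mm of its frame (fixed; place and turn vary). Origin: centre of its underside, on the bench; x points away from the robot. The straightedge hangs on two pegs that point to -x. Between the posts nothing stands above the base plate.
- peg_mid (a point): point midway between the two pegs of the stand, on the line of their axes, where the straightedge hangs. The pegs are level round bars 7 mm thick at y = -90 and +90 mm of this point, along x (same axes as the stand), from the posts to 22 mm on the -x side of this point, where each ends in an upturned lip; the lip's top is 6 mm above the peg's top.
- straightedge_mid (a point): centre of the aluminium straightedge: bar 260 (its y) x 20 (its x) x 50 mm high (its z, up), 0.5 kg, ticks along the top edge, grey patch at the middle. Grip it across its thickness at the middle of the top edge. It stands on its lower edge, this point 25 mm above the bench.
- slots_mid (a point): point of the straightedge midway between its two slots, at the slots' mid height (4 mm above its centre). The slots, 28 wide x 22 mm high, lie 90 mm either side (y). At the start it hangs with the slot tops on the pegs. To get off: raise it more than 6 and less than 15 mm (best 11), draw it 40 mm or more to -x of the stand.
- rubber_mat: thin black rubber mat 330x180x3 mm (fixed, place and turn differ) on which the copper bars lie at the start, side by side across it, about 108 mm apart. Origin: centre of its underside, x along its long side.
- bar_1_mid (a point): centre (half-way up) of a flat copper bar, 160 (its x) x 35 (its y) x 9 mm (its z, up), about 0.42 kg, square ends. It can be gripped across its 35 mm width. Two or three of the three bars are present; absent ones read None all the time.
- bar_2_mid (a point): centre (half-way up) of a flat copper bar, 160 (its x) x 35 (its y) x 9 mm (its z, up), about 0.42 kg, square ends. It can be gripped across its 35 mm width. Two or three of the three bars are present; absent ones read None all the time.
- bar_3_mid (a point): centre (half-way up) of a flat copper bar, 160 (its x) x 35 (its y) x 9 mm (its z, up), about 0.42 kg, square ends. It can be gripped across its 35 mm width. Two or three of the three bars are present; absent ones read None all the time.
- swab_tub_mid (a point): centre of a small white tub with a lid, 66x66x64 mm. A bystander, to be left where it is.
- digital_caliper_mid (a point): centre of a digital caliper lying flat, 61x180x13 mm. A bystander, to be left where it is.

How it is judged:
On the way, in this order (a step that is already met when the one before it is completed fails the run):
1. the straightedge is lifted off the pegs, clear in front of the stand (x of straightedge_mid in the frame of peg_stand below -0.075 m), for 0.1 s.
2. the straightedge stands on the bench flush against the working face of the block (x of straightedge_mid in the frame of datum_block between -0.0325 and -0.0275 m and y of straightedge_mid in the frame of datum_block between -0.03 and 0.03 m and height (world z) of straightedge_mid between 0.021 and 0.029 m and angle between the y axis of straightedge_mid and the y axis of datum_block, either way round below 0.025 rad and angle between the z axis of straightedge_mid and the z axis of datum_block, either way round below 0.08 rad), for 0.3 s.
3. all bars present lie with one end flush against the straightedge ((x of bar_1_mid in the frame of straightedge_mid between -0.093 and -0.087 m or x of bar_1_mid in the frame of straightedge_mid between 0.087 and 0.093 m) and x of each of bar_1_mid, bar_2_mid, bar_3_mid in the frame of datum_block below -0.1 m and angle between the x axis of each of bar_1_mid, bar_2_mid, bar_3_mid and the x axis of datum_block, either way round below 0.05 rad and height (world z) of each of bar_1_mid, bar_2_mid, bar_3_mid below 0.009 m and angle between the z axis of each of bar_1_mid, bar_2_mid, bar_3_mid and the z axis of datum_block, either way round below 0.05 rad and y of bar_1_mid in the frame of straightedge_mid between -0.115 and 0.115 m and (x of bar_2_mid in the frame of straightedge_mid between -0.093 and -0.087 m or x of bar_2_mid in the frame of straightedge_mid between 0.087 and 0.093 m) and y of bar_2_mid in the frame of straightedge_mid between -0.115 and 0.115 m and (x of bar_3_mid in the frame of straightedge_mid between -0.093 and -0.087 m or x of bar_3_mid in the frame of straightedge_mid between 0.087 and 0.093 m) and y of bar_3_mid in the frame of straightedge_mid between -0.115 and 0.115 m), for 0.3 s.
At the end, for the whole second after the job is handed in: Straightedge stands against the block's working face (gap at middle < 2.5 mm, parallel within 0.025 rad, middle within 30 mm of the block's); every bar present lies flat in front, one end within 3 mm of it, square within 0.05 rad, centre within 115 mm of its middle along it (all of step 2 and all of step 3); the robot touches nothing.
It fails at once if the swab tub is displaced by more than 20 mm (distance of swab_tub_mid from where it was at the start of the episode above 0.02 m).
It fails at once if the digital caliper is displaced by more than 20 mm (distance of digital_caliper_mid from where it was at the start of the episode above 0.02 m).
Of bar_1, bar_2, bar_3 only 2 to 3 are there at a start; the rules pass over those that are not, and their reading is None.
At some moment in a run one of bar_1, bar_2, bar_3 may be knocked a few centimetres aside while the robot is not near it.
It also fails if it takes over 210 s, if anything falls off the work surface, if the arm or the gripper's body presses on something with over 40 N, if the wrist force passes 120 N, or if a joint passes its speed limit or range.

## Working session

There is one attempt and no reset: what is moved stays moved. The work goes in short steps, Python scripts to look and compute and a shell command to move; the robot and the scene stay as the last step left them, time stands still between calls to the robot, and variables do not carry over. Pictures are saved under pics/ and viewed, and the job is handed in when it is done.

```bash
mkdir -p pics; ls; cat > h.py <<'E'
from rig import arm,cams,job
import numpy as np,cv2
def snap(n,name):
    p,d=cams.snapshot(n); P=cams.camera_params(n)
    np.savez('pics/'+name+'.npz',p=p,d=d,**{k:np.array(v) for k,v in P.items()})
    cv2.imwrite('pics/'+name+'.png',p[:,:,::-1]); return p,d,P
def load(name):
    z=np.load('pics/'+name+'.npz'); return z['p'],z['d'],{k:z[k] for k in('fx','fy','cx','cy','k1','R','t')}
def ray(P,u,v):
    x=(u-P['cx'])/P['fx'];y=(v-P['cy'])/P['fy'];xd,yd=x,y
    for _ in range(20):
        s=1+P['k1']*(x*x+y*y);x=xd/s;y=yd/s
    return np.array([x,y,1.0])
def atz(P,u,v,z):
    R=np.array(P['R']);t=np.array(P['t']);c=-R.T@t;r=R.T@ray(P,u,v)
    return c+r*(z-c[2])/r[2]
def atd(P,d,u,v):
    R=np.array(P['R']);t=np.array(P['t']);return R.T@(ray(P,u,v)*d[int(v),int(u)]-t)
def cloud(P,d):
    v,u=np.mgrid[0:d.shape[0],0:d.shape[1]]
    x=(u-P['cx'])/P['fx'];y=(v-P['cy'])/P['fy'];xd,yd=x,y
    for _ in range(20):
        s=1+P['k1']*(x*x+y*y);x=xd/s;y=yd/s
    C=np.stack([x*d,y*d,d],-1)-np.array(P['t']).reshape(3)
    return C@np.array(P['R'])
def proj(P,X):
    c=np.array(P['R'])@np.array(X)+np.array(P['t']);x,y=c[0]/c[2],c[1]/c[2];s=1+P['k1']*(x*x+y*y)
    return x*s*P['fx']+P['cx'],y*s*P['fy']+P['cy']
def crop(name,u0,v0,u1,v1,k,out):
    p=load(name)[0];c=p[v0:v1,u0:u1,::-1];cv2.imwrite('pics/'+out+'.png',cv2.resize(c,None,fx=k,fy=k,interpolation=cv2.INTER_CUBIC))
E
python3 - <<'E'
from h import *
for n in('top','side','wrist'):
    p,d,P=snap(n,n+'0'); print(n,P)
print(arm.observe(),arm.hold_point_z)
E
```

```text
pics
top {'fx': 483.4211307085231, 'fy': 483.4211307085231, 'cx': 273.39404198424364, 'cy': 207.65137270890472, 'k1': -0.15676133702628528, 'R': array([[-0.02482052, -0.9995241 , -0.01831722],
       [-0.9903217 ,  0.02708657, -0.13612215],
       [ 0.13655352,  0.01476132, -0.99052271]]), 't': array([0.33767724, 0.56689282, 1.09562127])}
side {'fx': 482.7668979715231, 'fy': 482.7668979715231, 'cx': 276.2174897391037, 'cy': 218.2579850085369, 'k1': -0.1474978547889548, 'R': array([[ 0.93686353, -0.34969375, -0.00100455],
       [-0.15745185, -0.41926032, -0.89410833],
       [ 0.31224293,  0.83781565, -0.44784963]]), 't': array([-0.38301939,  0.30970699,  0.61918034])}
wrist {'fx': 358.73915474204574, 'fy': 358.73915474204574, 'cx': 282.60796283185164, 'cy': 203.74824802399138, 'k1': -0.039937801137631526, 'R': array([[ 0.31131871,  0.9503046 , -0.00134938],
       [ 0.91254782, -0.29855275,  0.27950445],
       [ 0.2652115 , -0.08824634, -0.96014345]]), 't': array([-0.57399242, -0.03615067,  0.37860684])}
{'time': 0.15, 'joint_pos': array([ 1.12097996e+00,  1.50832768e-01,  1.43787127e+00,  1.60191703e-05,
        1.55382052e+00, -1.33989541e-01]), 'dq': array([ 0.00107547, -0.00143332, -0.00148229,  0.0003244 ,  0.00218299,
       -0.00018055]), 'tau': array([ 2.34588275e-03, -7.13391137e+01, -5.71040189e+01, -2.64251476e-04,
        7.23443023e-03, -3.97811380e-05]), 'tool_pos': array([0.17850031, 0.54634321, 0.1922423 ]), 'tcp_rot': array([-4.93996143e-01, -3.10222323e+00,  1.39454230e-03]), 'wrist_force': array([-0.03361819, -0.70241115, -0.13042359]), 'wrist_torque': array([-0.03991337, -0.00367682, -0.02324268]), 'finger_gap': 0.08537554371291209} 0.0187
```

View pics/top0.png

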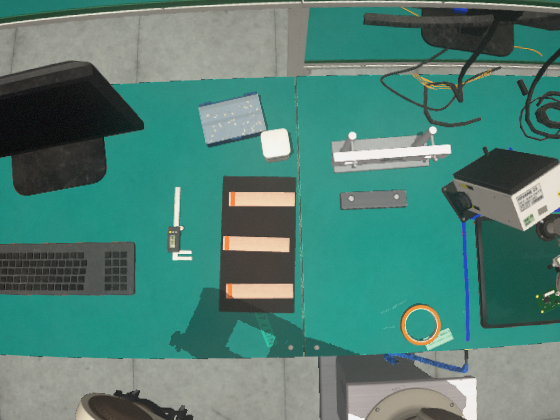

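View pics/side0.png

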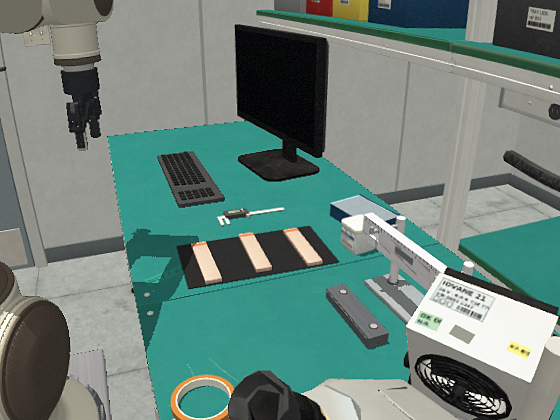

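View pics/wrist0.png

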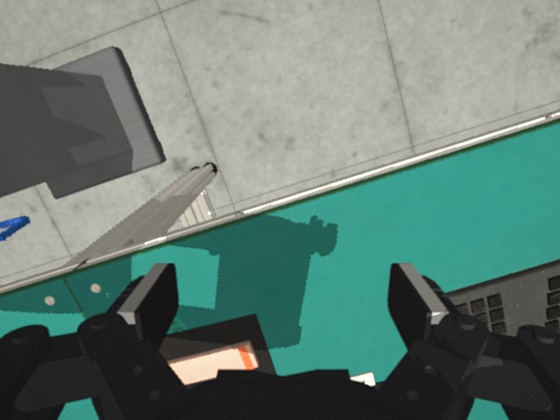

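```bash
python3 - <<'E'
from h import *
p,d,P=load('top0')
for n,u,v in [('blkTL',341,192),('blkTR',407,191),('blkBL',341,209),('blkBR',407,207),('seL',335,156),('seR',449,150),('tub',275,145),('cal',178,225),('b1',262,200),('b2',257,245),('b3',260,291),('bench',300,260),('bench2',400,250),('mat',260,222)]:
    print(n,atd(P,d,u,v).round(4))
def fit(name,mask,z=None):
    C=cloud(P,d); 
    pts=C[mask][:, :2].astype(np.float32); r=cv2.minAreaRect(pts); print(name,len(pts),[np.round(q,4) for q in r],C[mask][:,2].mean(), cv2.boxPoints(r).round(4).tolist())
C=cloud(P,d); H=cv2.cvtColor(p,cv2.COLOR_RGB2HSV); v,u=np.mgrid[0:420,0:560]
Z=C[...,2]
b=(u>325)&(u<420)&(v>180)&(v<220)&(Z>0.018)&(Z<.03); fit('block',b)
b=(u>325)&(u<460)&(v>115)&(v<180)&(Z>0.004)&(Z<.02); fit('plate',b)
b=(u>320)&(u<460)&(v>130)&(v<175)&(Z>0.06); fit('se+pegs',b); print(np.percentile(Z[b],[1,10,50,90,99]))
for n,a,c in(('b1',185,215),('b2',230,260),('b3',278,305)):
    b=(u>215)&(u<300)&(v>a)&(v<c)&(H[...,0]<25)&(H[...,1]>40)&(H[...,2]>90); fit(n,b)
E
```

```text
blkTL [0.6109 0.1601 0.0274]
blkTR [ 0.6143 -0.0085 -0.0034]
blkBL [0.5727 0.1592 0.0055]
blkBR [ 5.739e-01 -5.000e-03  3.000e-04]
seL [0.6686 0.1857 0.1546]
seR [ 0.6766 -0.0664  0.1557]
tub [0.7205 0.3149 0.0668]
cal [0.5441 0.5572 0.0055]
b1 [0.5995 0.3505 0.0092]
b2 [0.4905 0.3647 0.0119]
b3 [0.3809 0.3601 0.008 ]
bench [0.4523 0.2626 0.0011]
bench2 [ 0.4692  0.0176 -0.0036]
mat [0.5464 0.3566 0.005 ]
block 1095 [array([0.5929, 0.0819]), array([0.0414, 0.1589]), np.float64(1.2889)] 0.024440244649235228 [[0.5703999996185303, 0.16089999675750732], [0.5740000009536743, 0.0020000000949949026], [0.6154000163078308, 0.002899999963119626], [0.6118000149726868, 0.16179999709129333]]
plate 1940 [array([0.7246, 0.0183]), array([0.3432, 0.1637]), np.float64(89.2417)] 0.011008258731612215 [[0.640500009059906, -0.15219999849796295], [0.8041999936103821, -0.15440000593662262], [0.8087000250816345, 0.18880000710487366], [0.6450999975204468, 0.19099999964237213]]
se+pegs 1974 [array([0.6186, 0.136 ]), array([0.1957, 0.4845]), np.float64(27.4111)] 0.15395047955013608 [[0.420199990272522, 0.305999
[... 314 characters left out ...]
3760376, 0.2827000021934509], [0.6162999868392944, 0.2712000012397766], [0.6256999969482422, 0.4327999949455261], [0.42820000648498535, 0.4442000091075897]]
b2 1029 [array([0.4905, 0.3666]), array([0.1648, 0.0856]), np.float64(68.2411)] 0.017203065972803588 [[0.420199990272522, 0.3059999942779541], [0.49970000982284546, 0.2743000090122223], [0.560699999332428, 0.42730000615119934], [0.4812999963760376, 0.45899999141693115]]
b3 1090 [array([0.3928, 0.3626]), array([0.163 , 0.0572]), np.float64(88.7528)] 0.01651599642352021 [[0.36239999532699585, 0.2816999852657318], [0.4196000099182129, 0.28049999475479126], [0.42320001125335693, 0.44350001215934753], [0.3659000098705292, 0.4447000026702881]]
```

```bash
python3 - <<'E'
from h import *
crop('top0',320,110,480,220,5,'c1'); crop('top0',170,165,310,320,4,'c2')
E
```

```text
(no output)
```

View pics/c1.png

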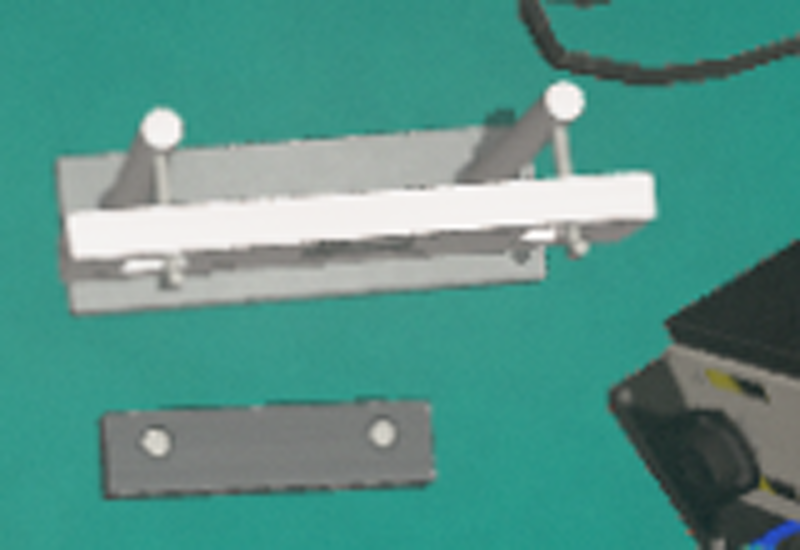

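```bash
python3 - <<'E'
from h import *
p,d,P=load('top0')
def rect(name,pts,z,k=5,o=(320,110)):
    # crop px centers: cubic resize mapping u=(x+.5)/k-.5+o
    X=np.array([atz(P,(x+.5)/k-.5+o[0],(y+.5)/k-.5+o[1],z) for x,y in pts])
    print(name,z,X[:,:2].round(4).tolist(),'c',X.mean(0).round(4),'L',np.linalg.norm(X[0]-X[1]).round(4),np.linalg.norm(X[3]-X[2]).round(4),'W',np.linalg.norm(X[0]-X[2]).round(4))
    a=X[0]-X[1]+X[2]-X[3]; print(' yaw',np.arctan2(-a[0],a[1]).round(4))
for z in(.150,.154,.158): rect('se',[(68,213),(654,174),(73,259),(656,218)],z)
rect('blk',[(103,413),(432,403),(104,497),(433,483)],.024)
rect('plate',[(58,158),(545,124),(72,313),(545,280)],.012)
C=cloud(P,d);Z=C[...,2]
v,u=np.mgrid[0:420,0:560]
b=(v>150)&(v<156)&(u>350)&(u<440); print(np.median(Z[b]))
b=(abs(Z-.154)<.006)&(u>325)&(u<460)&(v>130)&(v<170); print(Z[b].mean(),b.sum()); r=cv2.minAreaRect(C[b][:,:2].astype(np.float32)); print(r)
for vv in range(145,162,2): print(vv,Z[vv,395:401].round(3))
print(np.median(Z[255:275,330:400]))
E
```

```text
se 0.15 [[0.6783, 0.1886], [0.6908, -0.0729], [0.6578, 0.1874], [0.6708, -0.072]] c [0.6744 0.0578 0.15  ] L 0.2618 0.2597 W 0.0205
 yaw 0.049
se 0.154 [[0.6773, 0.1891], [0.6897, -0.0714], [0.6568, 0.1879], [0.6698, -0.0705]] c [0.6734 0.0588 0.154 ] L 0.2608 0.2587 W 0.0204
 yaw 0.049
se 0.158 [[0.6762, 0.1896], [0.6887, -0.0699], [0.6559, 0.1883], [0.6688, -0.069]] c [0.6724 0.0597 0.158 ] L 0.2598 0.2577 W 0.0204
 yaw 0.049
blk 0.024 [[0.611, 0.1617], [0.6118, 0.0012], [0.5703, 0.163], [0.5728, 0.0032]] c [0.5915 0.0822 0.024 ] L 0.1605 0.1598 W 0.0407
 yaw 0.0099
plate 0.012 [[0.7413, 0.1764], [0.7541, -0.07], [0.663, 0.1731], [0.6741, -0.0634]] c [0.7081 0.054  0.012 ] L 0.2467 0.2367 W 0.0784
 yaw 0.0496
0.15379217305418127
0.1537919920535544 1191
((0.6854751706123352, 0.05977116525173187), (0.0732237845659256, 0.25725600123405457), 0.3621203899383545)
145 [0.013 0.016 0.012 0.015 0.012 0.012]
147 [0.013 0.013 0.007 0.015 0.012 0.015]
149 [0.153 0.155 0.157 0.155 0.154 0.154]
151 [0.157 0.156 0.153 0.152 0.153 0.153]
153 [0.154 0.154 0.15  0.154 0.154 0.157]
155 [0.152 0.154 0.153 0.157 0.156 0.156]
157 [0.154 0.151 0.152 0.15  0.152 0.151]
159 [0.135 0.134 0.132 0.134 0.135 0.131]
161 [0.112 0.113 0.112 0.11  0.106 0.108]
6.954519204654963e-05
```

View pics/c2.png

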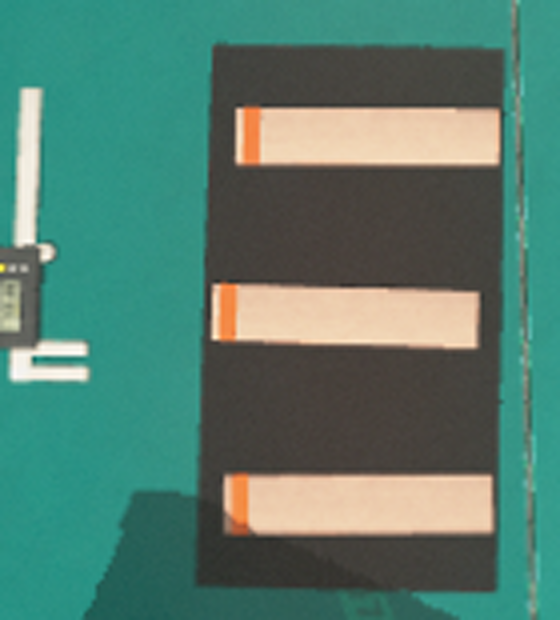

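```bash
python3 -m inch '[{"z":45},{"z":45},{"x":30,"y":-30,"rz":-0.075,"z":10},{"x":30,"y":-30,"rz":-0.075},{"x":30,"y":-30,"rz":-0.075},{"x":30,"y":-30,"rz":-0.075},{"x":30,"y":-30,"rz":-0.075},{"x":30,"y":-30,"rz":-0.075}]' 40; python3 -m inch '[{"x":30,"y":-30,"rz":-0.075},{"x":30,"y":-30,"rz":-0.075},{"x":30,"y":-30,"rz":-0.075},{"x":30,"y":-30,"rz":-0.075},{"x":30,"y":-30,"rz":-0.075},{"x":30,"y":-30,"rz":-0.075},{"x":30,"y":-30,"rz":-0.075},{"x":30,"y":-30,"rz":-0.075}]'
cat >> h.py <<'E'
from scipy.spatial.transform import Rotation as Ro
def st():
    s=arm.observe(); R=Ro.from_rotvec(s['tcp_rot']).as_matrix(); y=R[:,1]
    a=np.arctan2(y[1],y[0]); print('t%.2f'%s['time'],'pos',(s['tool_pos']*1000).round(1),'jaw yaw',a.round(4),(a+np.pi).round(4),'z',R[:,2].round(4),'gap',round(s['finger_gap']*1000,1),'F',s['wrist_force'].round(1),'T',s['wrist_torque'].round(2),'q',s['joint_pos'].round(2)); return s,R
E
python3 -c "
from h import *
st()"
```

```text
t0.15 pos [178.5 546.3 192.2] jaw yaw 1.255 4.3966 z [-4.e-04 -8.e-04 -1.e+00] gap 85.4 F [-0.  -0.7 -0.1] T [-0.04 -0.   -0.02] q [ 1.12  0.15  1.44  0.    1.55 -0.13]$[0]: bad value
$[0]: bad value
```

```bash
python3 -m inch '[{"x":0,"y":0,"z":45,"rx":0,"ry":0,"rz":0,"fingers":85}]' 40; python3 -m inch '[{"x":0.0,"y":0.0,"z":45.0,"rx":0.0,"ry":0.0,"rz":0.0}]' 40
```

```text
time: 0.25
tool_pos: [0.1777, 0.5446, 0.2326]
tcp_rot: [-0.494, -3.1, 0.015]
wrist_force: [0.5, 1.5, -0.4]
finger_gap: 0.0847$[0]: bad value
```

```bash
python3 -m inch '[{"x":0,"y":0,"z":45,"rx":0,"ry":0,"rz":0,"fingers":85},{"x":30,"y":-30,"z":10,"rx":0,"ry":0,"rz":-0.075,"fingers":85},{"x":30,"y":-30,"z":0,"rx":0,"ry":0,"rz":-0.075,"fingers":85},{"x":30,"y":-30,"z":0,"rx":0,"ry":0,"rz":-0.075,"fingers":85},{"x":30,"y":-30,"z":0,"rx":0,"ry":0,"rz":-0.075,"fingers":85},{"x":30,"y":-30,"z":0,"rx":0,"ry":0,"rz":-0.075,"fingers":85},{"x":30,"y":-30,"z":0,"rx":0,"ry":0,"rz":-0.075,"fingers":85},{"x":30,"y":-30,"z":0,"rx":0,"ry":0,"rz":-0.075,"fingers":85}]' 40; python3 -m inch '[{"x":30,"y":-30,"z":0,"rx":0,"ry":0,"rz":-0.075,"fingers":85},{"x":30,"y":-30,"z":0,"rx":0,"ry":0,"rz":-0.075,"fingers":85},{"x":30,"y":-30,"z":0,"rx":0,"ry":0,"rz":-0.075,"fingers":85},{"x":30,"y":-30,"z":0,"rx":0,"ry":0,"rz":-0.075,"fingers":85},{"x":30,"y":-30,"z":0,"rx":0,"ry":0,"rz":-0.075,"fingers":85},{"x":30,"y":-30,"z":0,"rx":0,"ry":0,"rz":-0.075,"fingers":85},{"x":30,"y":-30,"z":0,"rx":0,"ry":0,"rz":-0.075,"fingers":85},{"x":0,"y":0,"z":0,"rx":0,"ry":0,"rz":0,"fingers":85}]'
python3 -c "
from h import *
st()
snap('wrist','w1')"
```

```text
time: 1.05
tool_pos: [0.3895, 0.3351, 0.2926]
tcp_rot: [-1.286, -2.866, 0.0]
wrist_force: [0.4, 1.3, -0.7]
finger_gap: 0.0848
time: 1.85
tool_pos: [0.601, 0.1228, 0.2909]
tcp_rot: [-1.99, -2.43, 0.003]
wrist_force: [0.8, 0.5, -1.0]
finger_gap: 0.0849
t1.85 pos [601.  122.8 290.9] jaw yaw 0.1983 3.3399 z [-0.002  -0.0011 -1.    ] gap 84.9 F [ 0.8  0.5 -1. ] T [ 0.04 -0.    0.01] q [ 0.08  0.22  1.16 -0.    1.76 -0.12]
```

View pics/w1.png

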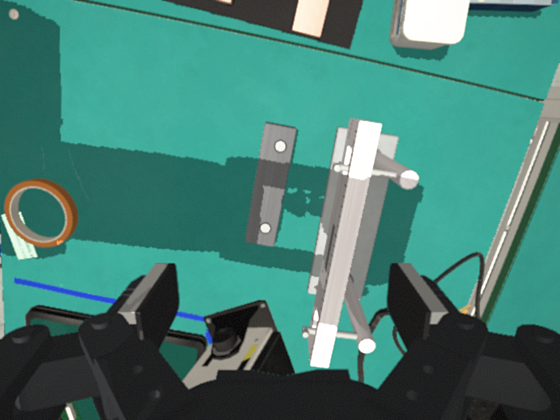

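```bash
python3 - <<'E'
from h import *
crop('w1',290,100,420,380,2,'c3')
crop('w1',230,110,310,260,4,'c4')
E
```

```text
(no output)
```

View pics/c3.png

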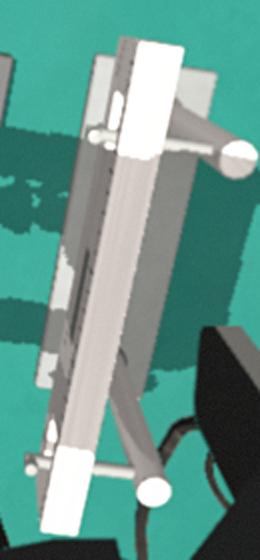

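View pics/c4.png

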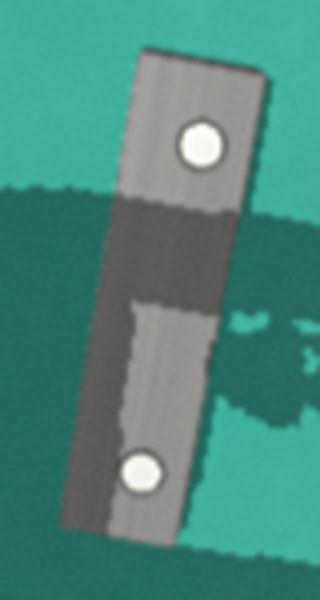

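```bash
cat >> h.py <<'E'
def rect(P,name,pts,z,k,o):
    X=np.array([atz(P,(x+.5)/k-.5+o[0],(y+.5)/k-.5+o[1],z) for x,y in pts])
    print(name,z,X[:,:2].round(4).tolist(),'c',X.mean(0).round(4),'L',np.linalg.norm(X[0]-X[1]).round(4),np.linalg.norm(X[3]-X[2]).round(4),'W',np.linalg.norm(X[0]-X[2]).round(4),np.linalg.norm(X[1]-X[3]).round(4))
    a=X[0]-X[1]+X[2]-X[3]; print(' yaw',np.arctan2(-a[0],a[1]).round(4)); return X
E
python3 - <<'E'
from h import *
p,d,P=load('w1')
rect(P,'se',[(137,40),(40,528),(184,46),(78,534)],.154,2,(290,100))
rect(P,'blk',[(141,53),(62,528),(266,70),(175,546)],.024,4,(230,110))
E
```

```text
se 0.154 [[0.6529, 0.1902], [0.6679, -0.0664], [0.6736, 0.192], [0.6888, -0.0662]] c [0.6708 0.0624 0.154 ] L 0.2571 0.2586 W 0.0208 0.0209
 yaw 0.0587
blk 0.024 [[0.5691, 0.1621], [0.5722, 0.0034], [0.6077, 0.1647], [0.6106, 0.0047]] c [0.5899 0.0837 0.024 ] L 0.1587 0.1601 W 0.0386 0.0385
 yaw 0.0189
```

```bash
python3 -m inch '[{"x":36,"y":-32,"z":0,"rx":0,"ry":0,"rz":-0.073,"fingers":85},{"x":36,"y":-31,"z":0,"rx":0,"ry":0,"rz":-0.072,"fingers":85},{"x":0,"y":0,"z":-30,"rx":0,"ry":0,"rz":0,"fingers":85},{"x":0,"y":0,"z":0,"rx":0,"ry":0,"rz":0,"fingers":85},{"x":0,"y":0,"z":0,"rx":0,"ry":0,"rz":0,"fingers":85}]'
python3 -c "
from h import *
st()
snap('wrist','w2')"
```

```text
time: 2.4
tool_pos: [0.6697, 0.0645, 0.263]
tcp_rot: [-2.151, -2.288, 0.001]
wrist_force: [0.3, -0.2, 0.7]
finger_gap: 0.085
t2.40 pos [669.7  64.5 263. ] jaw yaw 0.0616 3.2032 z [-1.3e-03  3.0e-04 -1.0e+00] gap 85.0 F [ 0.3 -0.2  0.7] T [ 0.01 -0.06 -0.04] q [-0.02  0.35  1.05  0.    1.74 -0.08]
```

View pics/w2.png

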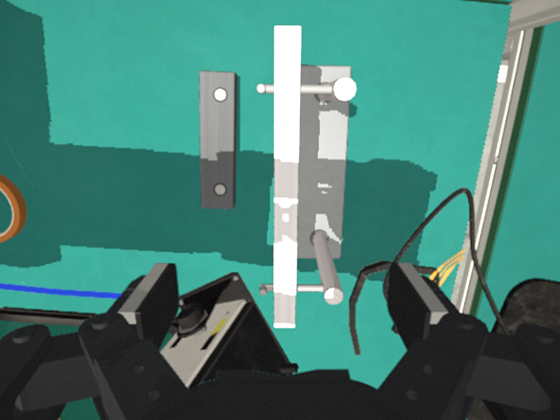

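```bash
python3 - <<'E'
from h import *
crop('w2',255,15,320,340,2,'c3')
crop('w2',190,60,245,220,4,'c4')
E
```

```text
(no output)
```

View pics/c3.png

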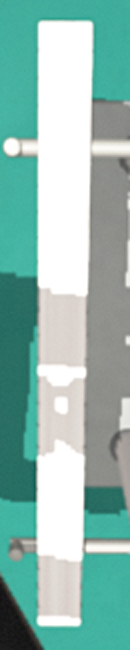

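View pics/c4.png

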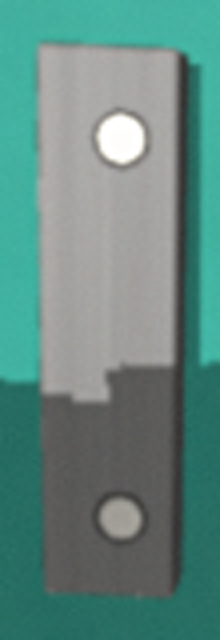

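```bash
python3 - <<'E'
from h import *
p,d,P=load('w2')
rect(P,'se',[(39,21),(37,623),(92,21),(79,625)],.154,2,(255,15))
rect(P,'blk',[(40,45),(46,592),(180,50),(172,597)],.024,4,(190,60))
E
```

```text
se 0.154 [[0.6563, 0.1881], [0.6695, -0.0703], [0.676, 0.1893], [0.6893, -0.0701]] c [0.6728 0.0592 0.154 ] L 0.2587 0.2598 W 0.0197 0.0198
 yaw 0.0511
blk 0.024 [[0.5719, 0.1603], [0.5736, 0.0014], [0.6108, 0.1611], [0.6123, 0.0022]] c [0.5921 0.0813 0.024 ] L 0.1589 0.159 W 0.0389 0.0387
 yaw 0.0103
```

```bash
python3 -m inch '[{"x":3,"y":-5,"z":-30,"rx":0,"ry":0,"rz":-0.011,"fingers":85},{"x":0,"y":0,"z":-30,"rx":0,"ry":0,"rz":0,"fingers":85},{"x":0,"y":0,"z":-30,"rx":0,"ry":0,"rz":0,"fingers":85},{"x":0,"y":0,"z":-20,"rx":0,"ry":0,"rz":0,"fingers":85},{"x":0,"y":0,"z":-20,"rx":0,"ry":0,"rz":0,"fingers":85},{"x":0,"y":0,"z":0,"rx":0,"ry":0,"rz":0,"fingers":85},{"x":0,"y":0,"z":0,"rx":0,"ry":0,"rz":0,"fingers":85}]'
python3 -m inch '[{"x":0,"y":0,"z":0,"rx":0,"ry":0,"rz":0,"fingers":10},{"x":0,"y":0,"z":0,"rx":0,"ry":0,"rz":0,"fingers":10},{"x":0,"y":0,"z":0,"rx":0,"ry":0,"rz":0,"fingers":10},{"x":0,"y":0,"z":0,"rx":0,"ry":0,"rz":0,"fingers":10},{"x":0,"y":0,"z":0,"rx":0,"ry":0,"rz":0,"fingers":10},{"x":0,"y":0,"z":0,"rx":0,"ry":0,"rz":0,"fingers":10},{"x":0,"y":0,"z":0,"rx":0,"ry":0,"rz":0,"fingers":10},{"x":0,"y":0,"z":0,"rx":0,"ry":0,"rz":0,"fingers":10}]' 60
python3 -c "
from h import *
st()
snap('wrist','w3');snap('side','s3')"
```

```text
time: 3.15
tool_pos: [0.6738, 0.0592, 0.1347]
tcp_rot: [2.164, 2.275, 0.002]
wrist_force: [-0.6, -0.3, 1.2]
finger_gap: 0.085
time: 3.95
tool_pos: [0.6736, 0.0585, 0.1326]
tcp_rot: [-2.166, -2.275, 0.0]
wrist_force: [0.3, -0.1, -0.0]
finger_gap: 0.0101
t3.95 pos [673.6  58.5 132.6] jaw yaw 0.049 3.1906 z [-2.e-04  0.e+00 -1.e+00] gap 10.1 F [ 0.3 -0.1 -0. ] T [0.02 0.02 0.04] q [-0.03  0.38  1.26  0.    1.49 -0.08]
```

View pics/w3.png

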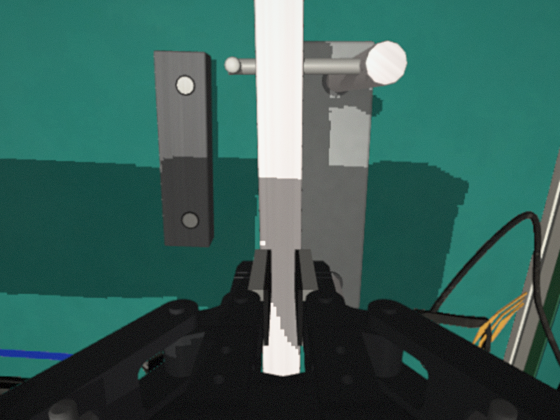

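View pics/s3.png

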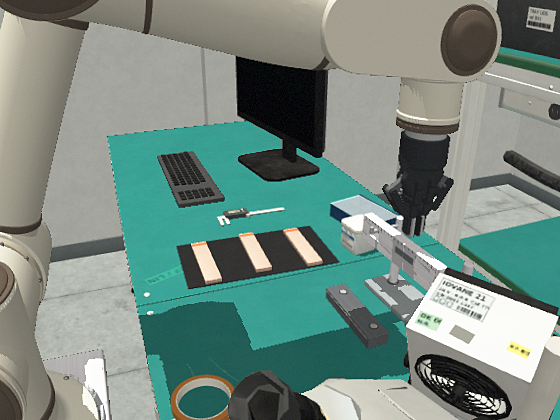

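```bash
python3 - <<'E'
from h import *
for n in('w3','s3'):
    p,d,P=load(n)
    for X in [(.6736,.0585,.1326),(.6736,.0585,.154),(.6736,.0585,.129),(.6736,.0585,.2)]: print(n,X,np.round(proj(P,X)))
p,d,P=load('w3')
for u,v in [(281,200),(281,240),(281,270),(281,300),(281,330),(281,360),(270,290),(300,290),(265,300),(305,260)]: print(u,v,atd(P,d,u,v).round(3),d[v,u].round(3))
p,d,P=load('s3')
crop('s3',330,170,460,300,5,'c5')
for u,v in [(415,228),(408,225),(420,225),(400,240),(430,258),(380,222)]: print(u,v,atd(P,d,u,v).round(3))
E
```

```text
w3 (0.6736, 0.0585, 0.1326) [282. 236.]
w3 (0.6736, 0.0585, 0.154) [282. 252.]
w3 (0.6736, 0.0585, 0.129) [282. 233.]
w3 (0.6736, 0.0585, 0.2) [282. 304.]
s3 (0.6736, 0.0585, 0.1326) [409. 254.]
s3 (0.6736, 0.0585, 0.154) [410. 243.]
s3 (0.6736, 0.0585, 0.129) [408. 255.]
s3 (0.6736, 0.0585, 0.2) [414. 218.]
281 200 [0.672 0.084 0.152] 0.167
281 240 [0.673 0.064 0.153] 0.172
281 270 [0.673 0.048 0.153] 0.176
281 300 [0.674 0.031 0.152] 0.182
281 330 [0.675 0.013 0.153] 0.187
281 360 [ 0.676 -0.006  0.152] 0.193
270 290 [0.669 0.056 0.185] 0.143
300 290 [0.679 0.069 0.208] 0.118
265 300 [0.668 0.065 0.208] 0.119
305 260 [0.682 0.069 0.185] 0.14
415 228 [0.678 0.057 0.182]
408 225 [0.658 0.051 0.194]
420 225 [0.68  0.048 0.192]
400 240 [0.664 0.074 0.153]
430 258 [0.677 0.007 0.152]
380 222 [0.667 0.146 0.153]
```

View pics/c5.png

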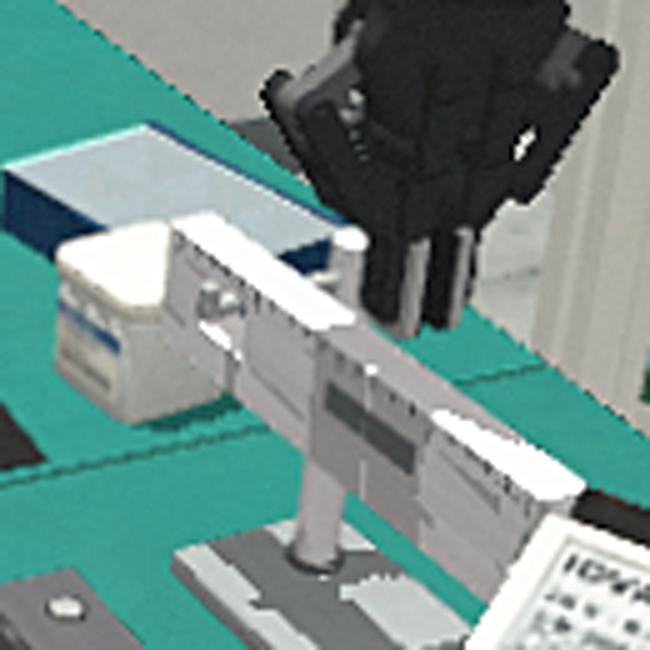

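```bash
python3 - <<'E'
from h import *
p,d,P=load('s3')
C=cloud(P,d)
v,u=np.mgrid[0:420,0:560]
b=(u>385)&(u<440)&(v>210)&(v<245)&(p.max(-1)<110)&(abs(C[...,0]-.6736)<.05)&(abs(C[...,1]-.0585)<.05)
print(b.sum()); q=C[b]; o=q[:,2].argsort()[:40]; print(q[o][::4].round(3), u[b][o][::4],v[b][o][::4])
p,d,P=load('w3');C=cloud(P,d)
b=(abs(C[...,0]-.6736)<.03)&(abs(C[...,1]-.0585)<.03)&(C[...,2]>.162)
q=C[b];o=q[:,2].argsort()[:60]; print(q[o][::6].round(3), u[b][o][::6],v[b][o][::6])
E
python3 -c "
from h import *
st()"
```

```text
491
[[0.662 0.09  0.147]
 [0.661 0.076 0.149]
 [0.66  0.062 0.152]
 [0.681 0.05  0.172]
 [0.68  0.058 0.174]
 [0.679 0.05  0.174]
 [0.678 0.053 0.175]
 [0.68  0.053 0.176]
 [0.658 0.049 0.177]
 [0.677 0.055 0.177]] [394 398 402 418 415 417 416 417 407 415] [239 242 244 235 232 234 233 232 235 231]
[[0.679 0.062 0.17 ]
 [0.669 0.058 0.171]
 [0.669 0.054 0.171]
 [0.679 0.059 0.171]
 [0.669 0.056 0.172]
 [0.669 0.055 0.172]
 [0.669 0.056 0.172]
 [0.669 0.052 0.173]
 [0.669 0.058 0.173]
 [0.679 0.051 0.174]] [294 271 271 294 271 271 271 271 271 294] [260 268 277 267 274 275 273 283 270 286]
t4.05 pos [673.6  58.5 132.6] jaw yaw 0.049 3.1906 z [-2.e-04  0.e+00 -1.e+00] gap 10.1 F [-0.2 -0.1  0.4] T [-0.02 -0.02  0.05] q [-0.03  0.38  1.26  0.    1.49 -0.08]
```

```bash
python3 -m inch '[{"x":0,"y":0,"z":0,"rx":0,"ry":0,"rz":0,"fingers":70},{"x":0,"y":0,"z":0,"rx":0,"ry":0,"rz":0,"fingers":70},{"x":0,"y":0,"z":0,"rx":0,"ry":0,"rz":0,"fingers":70},{"x":0,"y":0,"z":0,"rx":0,"ry":0,"rz":0,"fingers":70},{"x":0,"y":0,"z":0,"rx":0,"ry":0,"rz":0,"fingers":70},{"x":0,"y":0,"z":-17,"rx":0,"ry":0,"rz":0,"fingers":70},{"x":0,"y":0,"z":-10,"rx":0,"ry":0,"rz":0,"fingers":70},{"x":0,"y":0,"z":-10,"rx":0,"ry":0,"rz":0,"fingers":70}]'
python3 -m inch '[{"x":0,"y":0,"z":0,"rx":0,"ry":0,"rz":0,"fingers":10},{"x":0,"y":0,"z":0,"rx":0,"ry":0,"rz":0,"fingers":10},{"x":0,"y":0,"z":0,"rx":0,"ry":0,"rz":0,"fingers":10},{"x":0,"y":0,"z":0,"rx":0,"ry":0,"rz":0,"fingers":10},{"x":0,"y":0,"z":0,"rx":0,"ry":0,"rz":0,"fingers":10},{"x":0,"y":0,"z":0,"rx":0,"ry":0,"rz":0,"fingers":10},{"x":0,"y":0,"z":0,"rx":0,"ry":0,"rz":0,"fingers":10},{"x":0,"y":0,"z":0,"rx":0,"ry":0,"rz":0,"fingers":10}]' 60
python3 -c "
from h import *
st()
snap('wrist','w4');snap('side','s4')
crop('s4',330,150,460,280,5,'c5')"
```

```text
time: 4.85
tool_pos: [0.6734, 0.0586, 0.0949]
tcp_rot: [-2.166, -2.275, 0.001]
wrist_force: [1.0, 0.3, 0.0]
finger_gap: 0.0703
time: 5.65
tool_pos: [0.674, 0.0585, 0.0966]
tcp_rot: [2.166, 2.274, 0.002]
wrist_force: [0.7, 0.4, 5.7]
finger_gap: 0.0187
t5.65 pos [674.   58.5  96.6] jaw yaw 0.049 3.1906 z [ 0.0015 -0.     -1.    ] gap 18.7 F [0.7 0.4 5.7] T [ 0.06 -0.09  0.02] q [-0.03  0.4   1.31  0.    1.42 -0.08]
```

View pics/w4.png

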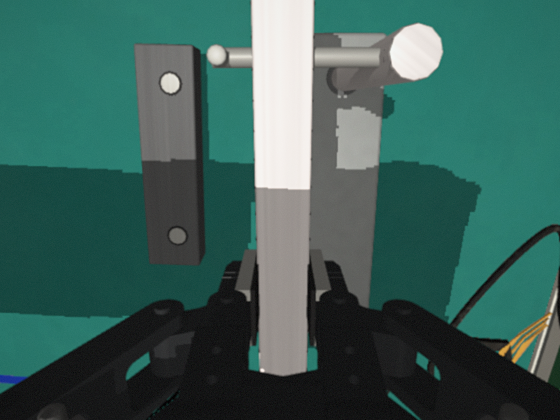

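View pics/c5.png

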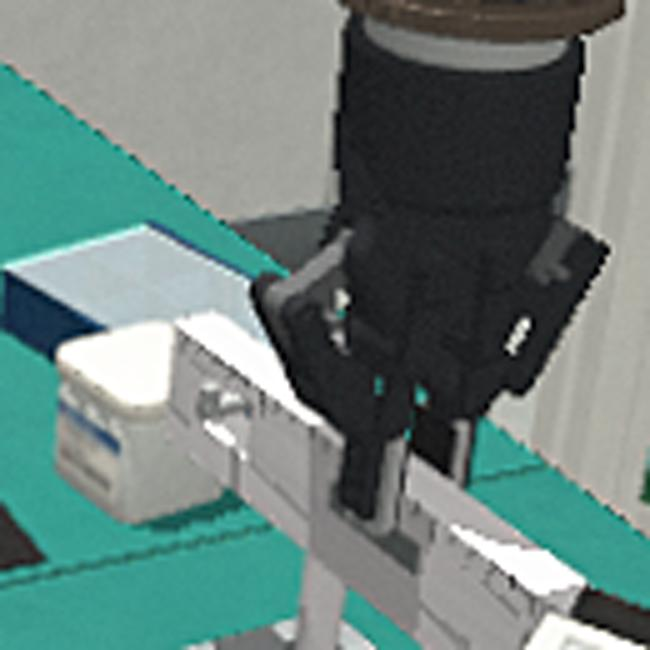

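```bash
python3 -m inch '[{"x":0,"y":0,"z":3,"rx":0,"ry":0,"rz":0,"fingers":10},{"x":0,"y":0,"z":3,"rx":0,"ry":0,"rz":0,"fingers":10},{"x":0,"y":0,"z":3,"rx":0,"ry":0,"rz":0,"fingers":10},{"x":0,"y":0,"z":3,"rx":0,"ry":0,"rz":0,"fingers":10},{"x":0,"y":0,"z":0,"rx":0,"ry":0,"rz":0,"fingers":10},{"x":0,"y":0,"z":0,"rx":0,"ry":0,"rz":0,"fingers":10},{"x":0,"y":0,"z":0,"rx":0,"ry":0,"rz":0,"fingers":10}]' 80
python3 -c "
from h import *
st()
snap('wrist','w5');snap('side','s5')
crop('s5',330,150,460,280,5,'c5')"
```

```text
time: 6.45
tool_pos: [0.6735, 0.0585, 0.1075]
tcp_rot: [-2.166, -2.275, 0.0]
wrist_force: [-0.6, -0.1, -4.1]
finger_gap: 0.0183
t6.45 pos [673.5  58.5 107.5] jaw yaw 0.049 3.1906 z [-4.e-04  0.e+00 -1.e+00] gap 18.3 F [-0.6 -0.1 -4.1] T [0.03 0.06 0.  ] q [-0.03  0.4   1.3   0.    1.45 -0.08]
```

View pics/w5.png

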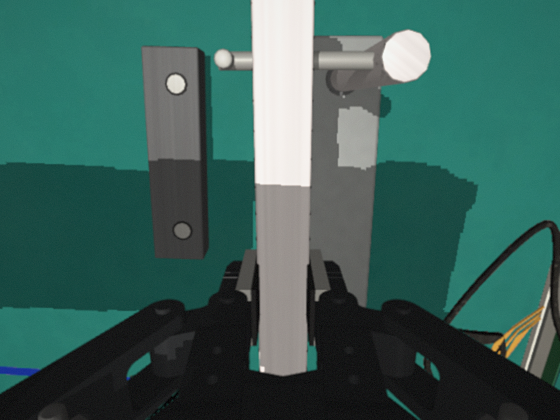

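View pics/c5.png

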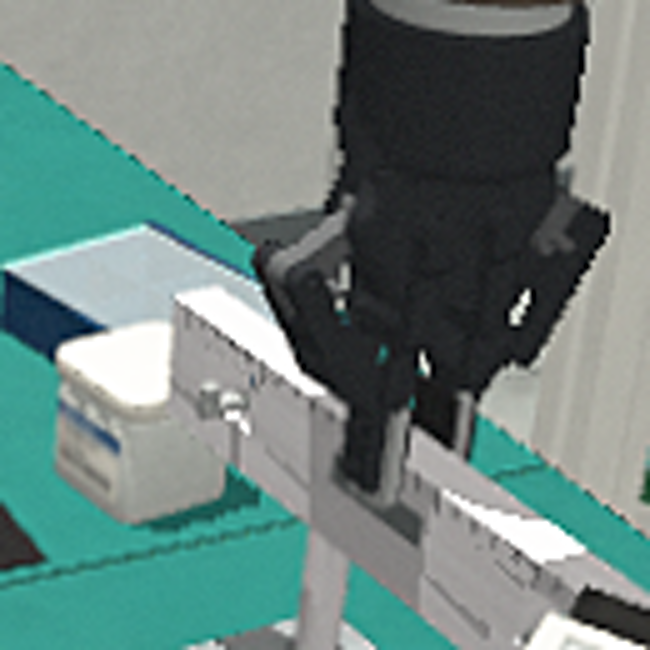

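```bash
python3 -m inch '[{"x":-10,"y":-0.5,"z":0,"rx":0,"ry":0,"rz":0,"fingers":10},{"x":-10,"y":-0.5,"z":0,"rx":0,"ry":0,"rz":0,"fingers":10},{"x":-10,"y":-0.5,"z":0,"rx":0,"ry":0,"rz":0,"fingers":10}]'
python3 -m inch '[{"x":-10,"y":-0.5,"z":0,"rx":0,"ry":0,"rz":0,"fingers":10},{"x":-10,"y":-0.5,"z":0,"rx":0,"ry":0,"rz":0,"fingers":10},{"x":-10,"y":-0.5,"z":0,"rx":0,"ry":0,"rz":0,"fingers":10},{"x":-10,"y":-0.5,"z":0,"rx":0,"ry":0,"rz":0,"fingers":10},{"x":-5,"y":0,"z":0,"rx":0,"ry":0,"rz":0,"fingers":10},{"x":0,"y":0,"z":0,"rx":0,"ry":0,"rz":0,"fingers":10},{"x":0,"y":0,"z":0,"rx":0,"ry":0,"rz":0,"fingers":10}]'
python3 -c "
from h import *
st()
snap('wrist','w6');snap('top','t6')"
```

```text
time: 6.85
tool_pos: [0.6425, 0.057, 0.1077]
tcp_rot: [-2.166, -2.275, 0.0]
wrist_force: [-0.2, 0.3, -3.0]
finger_gap: 0.0177
time: 7.55
tool_pos: [0.5988, 0.055, 0.1078]
tcp_rot: [2.166, 2.275, 0.0]
wrist_force: [-0.4, 0.7, -4.6]
finger_gap: 0.0184
t7.55 pos [598.8  55.  107.8] jaw yaw 0.049 3.1906 z [ 4.e-04  0.e+00 -1.e+00] gap 18.4 F [-0.4  0.7 -4.6] T [ 0.02  0.01 -0.02] q [-0.04  0.25  1.5   0.    1.4  -0.09]
```

View pics/w6.png

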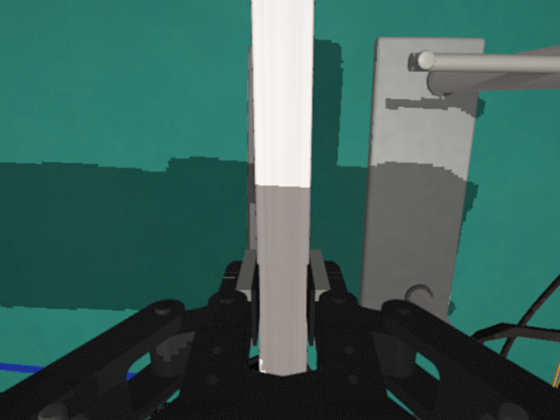

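View pics/t6.png

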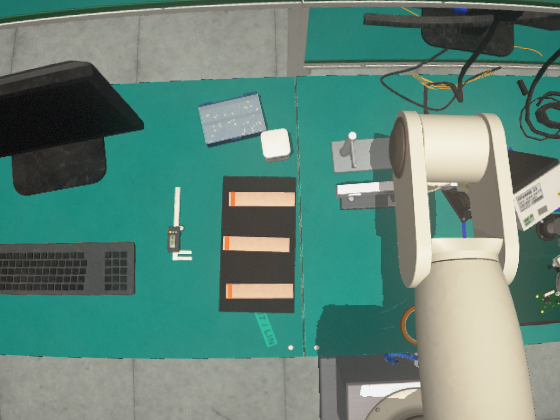

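```bash
python3 -m inch '[{"x":-18,"y":8.5,"z":0,"rx":0,"ry":0,"rz":-0.013,"fingers":10},{"x":-18,"y":8.5,"z":0,"rx":0,"ry":0,"rz":-0.013,"fingers":10},{"x":-18,"y":8.5,"z":0,"rx":0,"ry":0,"rz":-0.013,"fingers":10},{"x":0,"y":0,"z":-20,"rx":0,"ry":0,"rz":0,"fingers":10},{"x":0,"y":0,"z":-20,"rx":0,"ry":0,"rz":0,"fingers":10},{"x":0,"y":0,"z":-20,"rx":0,"ry":0,"rz":0,"fingers":10},{"x":0,"y":0,"z":0,"rx":0,"ry":0,"rz":0,"fingers":10},{"x":0,"y":0,"z":0,"rx":0,"ry":0,"rz":0,"fingers":10}]'
python3 -c "
from h import *
st()
snap('wrist','w7');snap('side','s7')"
```

```text
time: 8.45
tool_pos: [0.5448, 0.0805, 0.048]
tcp_rot: [-2.21, -2.232, 0.0]
wrist_force: [0.5, -0.2, -3.3]
finger_gap: 0.0182
t8.45 pos [544.8  80.5  48. ] jaw yaw 0.01 3.1516 z [-4.e-04 -0.e+00 -1.e+00] gap 18.2 F [ 0.5 -0.2 -3.3] T [-0.07  0.02 -0.02] q [ 0.01  0.19  1.69 -0.    1.26 -0.  ]
```

View pics/w7.png

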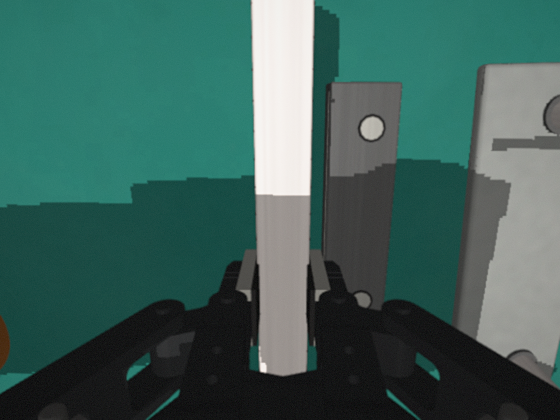

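View pics/s7.png

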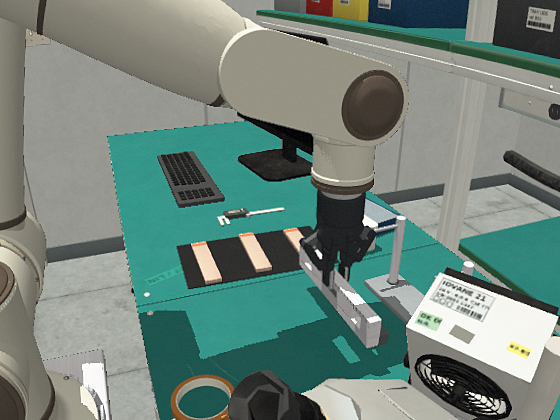

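```bash
python3 -m inch '[{"x":0,"y":0,"z":-15,"rx":0,"ry":0,"rz":0,"fingers":10},{"x":0,"y":0,"z":-15,"rx":0,"ry":0,"rz":0,"fingers":10},{"x":0,"y":0,"z":-12,"rx":0,"ry":0,"rz":0,"fingers":10},{"x":0,"y":0,"z":-6,"rx":0,"ry":0,"rz":0,"fingers":10},{"x":0,"y":0,"z":-2,"rx":0,"ry":0,"rz":0,"fingers":10},{"x":0,"y":0,"z":-1.5,"rx":0,"ry":0,"rz":0,"fingers":10},{"x":0,"y":0,"z":0,"rx":0,"ry":0,"rz":0,"fingers":10}]'
python3 -c "
from h import *
st()"
```

```text
time: 9.25
tool_pos: [0.5449, 0.0805, -0.0034]
tcp_rot: [2.21, 2.232, 0.001]
wrist_force: [0.1, 0.1, -4.1]
finger_gap: 0.0183
t9.25 pos [544.9  80.5  -3.4] jaw yaw 0.01 3.1516 z [ 5.e-04  0.e+00 -1.e+00] gap 18.3 F [ 0.1  0.1 -4.1] T [0.02 0.06 0.05] q [ 0.01  0.25  1.74  0.    1.15 -0.  ]
```

```bash
for i in 1 2; do python3 -m inch '[{"x":0,"y":0,"z":-1,"rx":0,"ry":0,"rz":0,"fingers":10},{"x":0,"y":0,"z":-0.5,"rx":0,"ry":0,"rz":0,"fingers":10},{"x":0,"y":0,"z":0,"rx":0,"ry":0,"rz":0,"fingers":10},{"x":0,"y":0,"z":0,"rx":0,"ry":0,"rz":0,"fingers":10}]';done
```

```text
time: 9.65
tool_pos: [0.5446, 0.0805, -0.0052]
tcp_rot: [-2.21, -2.232, 0.0]
wrist_force: [0.7, 0.1, -4.2]
finger_gap: 0.0181
time: 10.05
tool_pos: [0.5446, 0.0805, -0.0067]
tcp_rot: [-2.21, -2.233, 0.0]
wrist_force: [-1.5, -0.1, 0.3]
finger_gap: 0.0182
```

```bash
python3 -m inch '[{"x":0,"y":0,"z":0.7,"rx":0,"ry":0,"rz":0,"fingers":10},{"x":5,"y":0,"z":0,"rx":0,"ry":0,"rz":0,"fingers":10},{"x":5,"y":0,"z":0,"rx":0,"ry":0,"rz":0,"fingers":10},{"x":3,"y":0,"z":0,"rx":0,"ry":0,"rz":0,"fingers":10},{"x":0,"y":0,"z":0,"rx":0,"ry":0,"rz":0,"fingers":10},{"x":0,"y":0,"z":0,"rx":0,"ry":0,"rz":0,"fingers":10}]'
for i in 1 2 ; do python3 -m inch '[{"x":1,"y":0,"z":0,"rx":0,"ry":0,"rz":0,"fingers":10},{"x":0.5,"y":0,"z":0,"rx":0,"ry":0,"rz":0,"fingers":10},{"x":0,"y":0,"z":0,"rx":0,"ry":0,"rz":0,"fingers":10}]'; done; python3 -c "
from h import *
st();snap('wrist','w8');st()"
```

```text
time: 10.65
tool_pos: [0.5575, 0.0805, -0.0063]
tcp_rot: [-2.21, -2.232, 0.0]
wrist_force: [-0.3, -0.2, -4.2]
finger_gap: 0.0179
time: 10.95
tool_pos: [0.5591, 0.0805, -0.0061]
tcp_rot: [-2.21, -2.232, 0.0]
wrist_force: [0.5, 0.2, -5.0]
finger_gap: 0.0183
time: 11.25
tool_pos: [0.5606, 0.0805, -0.0061]
tcp_rot: [-2.21, -2.233, 0.0]
wrist_force: [-0.4, 0.1, -3.5]
finger_gap: 0.0185
t11.25 pos [560.6  80.5  -6.1] jaw yaw 0.0101 3.1517 z [-2.e-04 -0.e+00 -1.e+00] gap 18.5 F [-0.4  0.1 -3.5] T [ 0.01 -0.01 -0.01] q [ 0.01  0.28  1.7  -0.    1.16 -0.  ]
t11.30 pos [560.6  80.5  -6.2] jaw yaw 0.01 3.1516 z [-1.e-04  0.e+00 -1.e+00] gap 18.3 F [ 0.5  0.5 -4.6] T [-0.02  0.02 -0.01] q [ 0.01  0.28  1.7   0.    1.16 -0.  ]
```

View pics/w8.png

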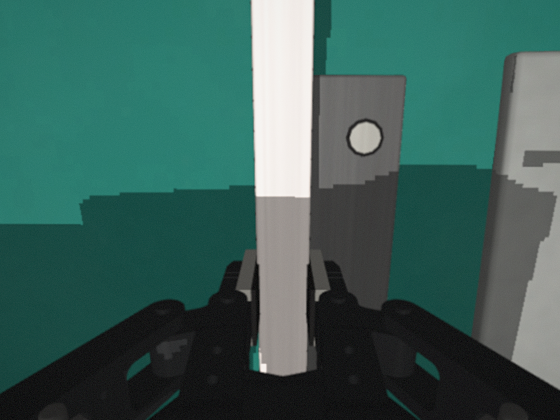

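```bash
for i in 1 2 3; do python3 -m inch '[{"x":0.5,"y":0,"z":0,"rx":0,"ry":0,"rz":0,"fingers":10},{"x":0.5,"y":0,"z":0,"rx":0,"ry":0,"rz":0,"fingers":10},{"x":0,"y":0,"z":0,"rx":0,"ry":0,"rz":0,"fingers":10},{"x":0,"y":0,"z":0,"rx":0,"ry":0,"rz":0,"fingers":10}]'; python3 -c "
from h import *
st()"; done
```

```text
time: 11.7
tool_pos: [0.5609, 0.0805, -0.0063]
tcp_rot: [-2.209, -2.232, 0.002]
wrist_force: [-6.2, -1.3, -0.8]
finger_gap: 0.0182
t11.70 pos [560.9  80.5  -6.3] jaw yaw 0.0101 3.1517 z [-1.7e-03 -1.0e-04 -1.0e+00] gap 18.2 F [-6.2 -1.3 -0.8] T [-0.08  1.18  0.14] q [ 0.01  0.28  1.7  -0.    1.16 -0.  ]
time: 12.1
tool_pos: [0.5608, 0.0805, -0.0064]
tcp_rot: [-2.208, -2.231, 0.004]
wrist_force: [-14.7, -1.1, 5.8]
finger_gap: 0.0181
t12.10 pos [560.8  80.5  -6.4] jaw yaw 0.0102 3.1518 z [-3.9e-03 -2.0e-04 -1.0e+00] gap 18.1 F [-14.7  -1.1   5.8] T [-0.2   2.61  0.17] q [ 0.01  0.28  1.7  -0.    1.16 -0.  ]
time: 12.5
tool_pos: [0.5609, 0.0805, -0.0064]
tcp_rot: [-2.207, -2.23, 0.007]
wrist_force: [-23.4, -3.0, 10.3]
finger_gap: 0.0181
t12.50 pos [560.9  80.5  -6.4] jaw yaw 0.0103 3.1519 z [-5.9e-03 -2.0e-04 -1.0e+00] gap 18.1 F [-23.4  -3.   10.3] T [-0.29  4.19  0.14] q [ 0.01  0.28  1.7  -0.    1.17 -0.  ]
```

```bash
python3 -m inch '[{"x":-1,"y":0,"z":0,"rx":0,"ry":0,"rz":0,"fingers":10},{"x":-1.2,"y":0,"z":-0.3,"rx":0,"ry":0,"rz":0,"fingers":10},{"x":0,"y":0,"z":0,"rx":0,"ry":0,"rz":0,"fingers":10},{"x":0,"y":0,"z":0,"rx":0,"ry":0,"rz":0,"fingers":10}]'; python3 -c "
from h import *
st()"
python3 -m inch '[{"x":0,"y":0,"z":0,"rx":0,"ry":0,"rz":0,"fingers":60},{"x":0,"y":0,"z":0,"rx":0,"ry":0,"rz":0,"fingers":60},{"x":0,"y":0,"z":0,"rx":0,"ry":0,"rz":0,"fingers":60},{"x":0,"y":0,"z":0,"rx":0,"ry":0,"rz":0,"fingers":60},{"x":0,"y":0,"z":20,"rx":0,"ry":0,"rz":0,"fingers":60},{"x":0,"y":0,"z":40,"rx":0,"ry":0,"rz":0,"fingers":60},{"x":0,"y":0,"z":40,"rx":0,"ry":0,"rz":0,"fingers":60},{"x":0,"y":0,"z":40,"rx":0,"ry":0,"rz":0,"fingers":60}]'; python3 -c "
from h import *
st();snap('wrist','w9')"
```

```text
time: 12.9
tool_pos: [0.5609, 0.0805, -0.0066]
tcp_rot: [-2.21, -2.232, 0.002]
wrist_force: [-6.7, -1.0, -1.6]
finger_gap: 0.0177
t12.90 pos [560.9  80.5  -6.6] jaw yaw 0.0101 3.1517 z [-1.3e-03 -1.0e-04 -1.0e+00] gap 17.7 F [-6.7 -1.  -1.6] T [-0.01  1.28  0.2 ] q [ 0.01  0.28  1.7  -0.    1.16 -0.  ]
time: 13.7
tool_pos: [0.5612, 0.0805, 0.1353]
tcp_rot: [2.21, 2.232, 0.0]
wrist_force: [-0.3, -1.0, -0.0]
finger_gap: 0.0602
t13.70 pos [561.2  80.5 135.3] jaw yaw 0.0099 3.1515 z [ 1.e-04  0.e+00 -1.e+00] gap 60.2 F [-0.3 -1.  -0. ] T [-0.07 -0.   -0.07] q [ 0.01  0.16  1.54  0.    1.44 -0.  ]
```

View pics/w9.png

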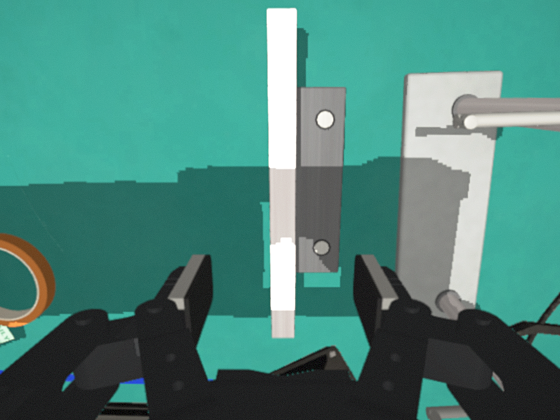

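```bash
python3 - <<'E'
from h import *
crop('w9',255,0,355,345,2,'c6')
E
```

```text
(no output)
```

View pics/c6.png

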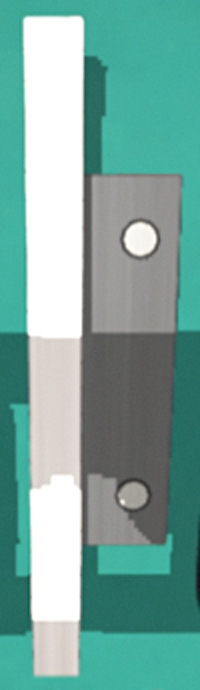

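```bash
python3 - <<'E'
from h import *
p,d,P=load('w9')
S=rect(P,'se',[(24,17),(34,675),(84,17),(78,675)],.050,2,(255,0))
X=np.array([atz(P,(x+.5)/2-.5+255,(y+.5)/2-.5,.024) for x,y in [(181,175),(165,544)]])
print(X, np.linalg.norm(X[0]-X[1]), 'yaw',np.arctan2(-(X[0]-X[1])[0],(X[0]-X[1])[1]), X.mean(0)-S.mean(0))
E
```

```text
se 0.05 [[0.5524, 0.2121], [0.5561, -0.053], [0.5731, 0.2124], [0.5757, -0.0529]] c [0.5643 0.0796 0.05  ] L 0.2652 0.2653 W 0.0207 0.0197
 yaw 0.012
[[ 0.61394813  0.16111035  0.024     ]
 [ 0.6158878  -0.0010675   0.024     ]] 0.16218944673887395 yaw 0.011959576211763441 [ 0.05061108  0.0003768  -0.026     ]
```

```bash
python3 - <<'E'
from h import *
p,d,P=load('top0')
for n,q in (('b1',[(236,108),(500,110),(236,164),(498,164)]),('b2',[(213,284),(479,291),(212,340),(477,348)]),('b3',[(224,476),(493,474),(225,534),(493,534)])):
    rect(P,n,q,.012,4,(170,165))
for u,v in [(420,325),(403,325),(442,189),(464,215)]: print(atz(P,u,v,0).round(3))
E
```

```text
b1 0.012 [[0.622, 0.4312], [0.6162, 0.2708], [0.5875, 0.4316], [0.5832, 0.273]] c [0.6022 0.3517 0.012 ] L 0.1605 0.1586 W 0.0344 0.0331
 yaw -0.0317
b2 0.012 [[0.515, 0.4465], [0.5067, 0.2867], [0.4814, 0.4475], [0.4727, 0.2889]] c [0.4939 0.3674 0.012 ] L 0.1599 0.1588 W 0.0337 0.0341
 yaw -0.0533
b3 0.012 [[0.4002, 0.4415], [0.3977, 0.2815], [0.3658, 0.4415], [0.3623, 0.2825]] c [0.3815 0.3617 0.012 ] L 0.16 0.159 W 0.0343 0.0354
 yaw -0.0189
[ 0.287 -0.022  0.   ]
[0.289 0.019 0.   ]
[ 0.617 -0.097  0.   ]
[ 0.55  -0.149  0.   ]
```

```bash
python3 -m inch '[{"x":7,"y":45,"z":0,"rx":0,"ry":0,"rz":-0.007,"fingers":60},{"x":7,"y":45,"z":0,"rx":0,"ry":0,"rz":-0.007,"fingers":60},{"x":7,"y":45,"z":0,"rx":0,"ry":0,"rz":-0.007,"fingers":60},{"x":7,"y":45,"z":0,"rx":0,"ry":0,"rz":-0.007,"fingers":60},{"x":7,"y":45,"z":0,"rx":0,"ry":0,"rz":-0.007,"fingers":60},{"x":6,"y":46,"z":0,"rx":0,"ry":0,"rz":-0.007,"fingers":60},{"x":0,"y":0,"z":-40,"rx":0,"ry":0,"rz":0,"fingers":60},{"x":0,"y":0,"z":-20,"rx":0,"ry":0,"rz":0,"fingers":60}]';python3 -m inch '[{"x":0,"y":0,"z":0,"rx":0,"ry":0,"rz":0,"fingers":55},{"x":0,"y":0,"z":0,"rx":0,"ry":0,"rz":0,"fingers":55}]'; python3 -c "
from h import *
st();snap('wrist','w10');snap('side','s10')
p,d,P=load('w10');C=cloud(P,d)
s=arm.observe()['tool_pos']
b=(abs(C[...,0]-s[0])<.06)&(abs(C[...,1]-s[1])<.03)&(C[...,2]>.04)
q=C[b]; print(np.sort(q[:,2])[:200:20])
"
```

```text
time: 14.55
tool_pos: [0.6015, 0.3527, 0.0704]
tcp_rot: [-2.254, -2.187, 0.003]
wrist_force: [-0.7, 0.2, -0.8]
finger_gap: 0.0597
time: 14.75
tool_pos: [0.6026, 0.3515, 0.0742]
tcp_rot: [2.257, 2.185, 0.0]
wrist_force: [0.4, -0.1, 2.4]
finger_gap: 0.0551
t14.75 pos [602.6 351.5  74.2] jaw yaw -0.0322 3.1094 z [ 2.e-04  1.e-04 -1.e+00] gap 55.1 F [ 0.4 -0.1  2.4] T [ 0.03 -0.04  0.  ] q [0.42 0.46 1.28 0.   1.4  0.45]
[0.11563862 0.11785759 0.1185285  0.1189597  0.11933979 0.11983681
 0.12023346 0.12059125 0.12087427 0.12118209]
```

View pics/w10.png

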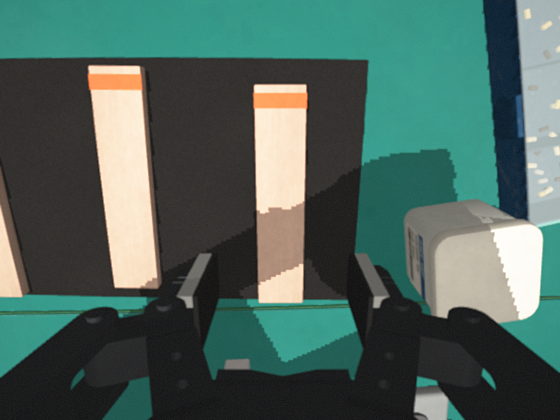

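View pics/s10.png

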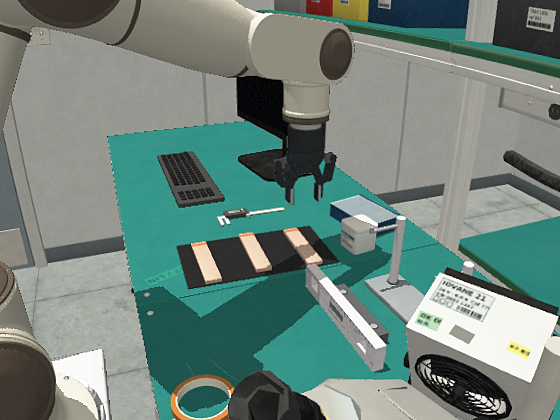

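```bash
python3 -m inch '[{"x":0,"y":0,"z":-30,"rx":0,"ry":0,"rz":0,"fingers":55},{"x":0,"y":0,"z":-30,"rx":0,"ry":0,"rz":0,"fingers":55},{"x":0,"y":0,"z":-25,"rx":0,"ry":0,"rz":0,"fingers":55},{"x":0,"y":0,"z":-15,"rx":0,"ry":0,"rz":0,"fingers":55},{"x":0,"y":0,"z":-6,"rx":0,"ry":0,"rz":0,"fingers":55},{"x":0,"y":0,"z":-2,"rx":0,"ry":0,"rz":0,"fingers":55},{"x":0,"y":0,"z":0,"rx":0,"ry":0,"rz":0,"fingers":55},{"x":0,"y":0,"z":0,"rx":0,"ry":0,"rz":0,"fingers":55}]';python3 -c "
from h import *
st()"; python3 -m inch '[{"x":0,"y":0,"z":0,"rx":0,"ry":0,"rz":0,"fingers":20},{"x":0,"y":0,"z":0,"rx":0,"ry":0,"rz":0,"fingers":20},{"x":0,"y":0,"z":0,"rx":0,"ry":0,"rz":0,"fingers":20},{"x":0,"y":0,"z":0,"rx":0,"ry":0,"rz":0,"fingers":20},{"x":0,"y":0,"z":0,"rx":0,"ry":0,"rz":0,"fingers":20}]' 70; python3 -c "
from h import *
st()"
```

```text
time: 15.65
tool_pos: [0.603, 0.3518, -0.0331]
tcp_rot: [2.256, 2.185, 0.003]
wrist_force: [0.3, -0.2, 0.8]
finger_gap: 0.0548
t15.65 pos [603.  351.8 -33.1] jaw yaw -0.032 3.1096 z [ 1.5e-03  8.0e-04 -1.0e+00] gap 54.8 F [ 0.3 -0.2  0.8] T [0.   0.02 0.  ] q [0.42 0.55 1.38 0.   1.21 0.45]
time: 16.15
tool_pos: [0.6027, 0.3518, -0.0332]
tcp_rot: [2.256, 2.185, 0.002]
wrist_force: [-2.8, -1.0, 9.2]
finger_gap: 0.0314
t16.15 pos [602.7 351.8 -33.2] jaw yaw -0.032 3.1096 z [ 1.e-03  6.e-04 -1.e+00] gap 31.4 F [-2.8 -1.   9.2] T [-0.2   0.48 -0.01] q [0.42 0.55 1.38 0.   1.21 0.45]
```

```bash
python3 -m inch '[{"x":0,"y":0,"z":5,"rx":0,"ry":0,"rz":0,"fingers":20},{"x":0,"y":0,"z":15,"rx":0,"ry":0,"rz":0,"fingers":20},{"x":0,"y":0,"z":30,"rx":0,"ry":0,"rz":0,"fingers":20},{"x":0,"y":0,"z":30,"rx":0,"ry":0,"rz":0,"fingers":20},{"x":0,"y":0,"z":30,"rx":0,"ry":0,"rz":0,"fingers":20},{"x":0,"y":0,"z":0,"rx":0,"ry":0,"rz":0,"fingers":20}]' 70;python3 -c "
from h import *
st();snap('wrist','w11');snap('side','s11');crop('s11',240,100,400,260,4,'c7')"
```

```text
time: 16.75
tool_pos: [0.6042, 0.3524, 0.0815]
tcp_rot: [2.255, 2.184, 0.011]
wrist_force: [0.3, 0.3, -3.1]
finger_gap: 0.0317
t16.75 pos [604.2 352.4  81.5] jaw yaw -0.0319 3.1097 z [ 0.0065  0.003  -1.    ] gap 31.7 F [ 0.3  0.3 -3.1] T [ 0.07 -0.02 -0.06] q [0.42 0.46 1.27 0.   1.41 0.45]
```

View pics/w11.png

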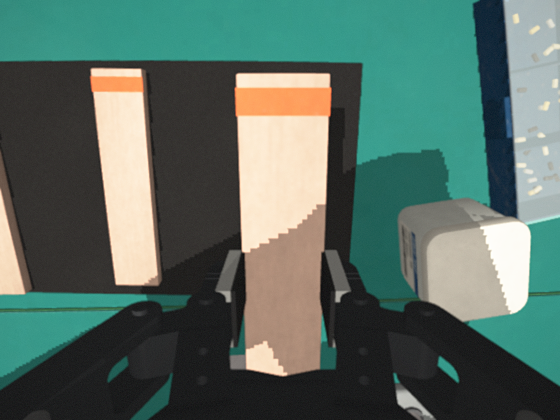

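View pics/c7.png

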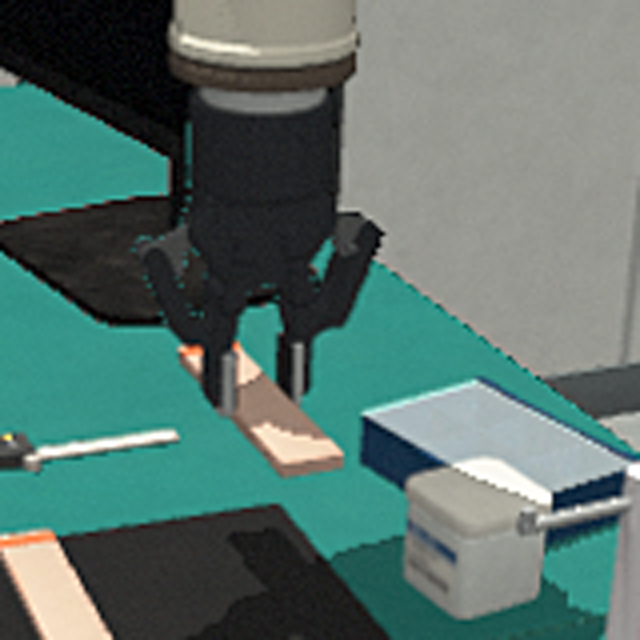

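```bash
python3 -m inch '[{"x":-11.5,"y":-29.3,"z":0,"rx":0,"ry":0,"rz":-0.1274,"fingers":20},{"x":-11.5,"y":-29.3,"z":0,"rx":0,"ry":0,"rz":-0.1274,"fingers":20},{"x":-11.5,"y":-29.3,"z":0,"rx":0,"ry":0,"rz":-0.1274,"fingers":20},{"x":-11.5,"y":-29.3,"z":0,"rx":0,"ry":0,"rz":-0.1274,"fingers":20},{"x":-11.5,"y":-29.3,"z":0,"rx":0,"ry":0,"rz":-0.1274,"fingers":20},{"x":-11.5,"y":-29.3,"z":0,"rx":0,"ry":0,"rz":-0.1274,"fingers":20}]';python3 -m inch '[{"x":-11.5,"y":-29.3,"z":0,"rx":0,"ry":0,"rz":-0.1274,"fingers":20},{"x":-11.5,"y":-29.3,"z":0,"rx":0,"ry":0,"rz":-0.1274,"fingers":20},{"x":-11.5,"y":-29.3,"z":0,"rx":0,"ry":0,"rz":-0.1274,"fingers":20},{"x":-11.5,"y":-29.3,"z":0,"rx":0,"ry":0,"rz":-0.1274,"fingers":20},{"x":-11.5,"y":-29.3,"z":0,"rx":0,"ry":0,"rz":-0.1274,"fingers":20},{"x":-11.5,"y":-29.3,"z":0,"rx":0,"ry":0,"rz":-0.1274,"fingers":20},{"x":0,"y":0,"z":0,"rx":0,"ry":0,"rz":0,"fingers":20},{"x":0,"y":0,"z":0,"rx":0,"ry":0,"rz":0,"fingers":20}]';python3 -c "
from h import *
st();snap('wrist','w12');snap('side','s12')"
```

```text
time: 17.45
tool_pos: [0.5319, 0.1745, 0.0742]
tcp_rot: [-2.912, -1.178, 0.004]
wrist_force: [0.3, -0.5, -4.2]
finger_gap: 0.0315
time: 18.25
tool_pos: [0.4638, -0.0004, 0.0748]
tcp_rot: [-3.141, -0.015, 0.002]
wrist_force: [-0.5, 0.2, -4.1]
finger_gap: 0.0311
t18.25 pos [ 4.638e+02 -4.000e-01  7.480e+01] jaw yaw -1.5614 1.5802 z [-1.3e-03  5.0e-04 -1.0e+00] gap 31.1 F [-0.5  0.2 -4.1] T [ 0.    0.02 -0.03] q [-0.17 -0.01  1.85  0.    1.3   1.39]
```

View pics/w12.png

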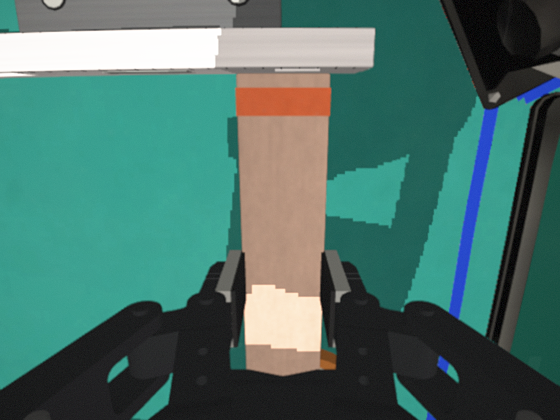

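View pics/s12.png

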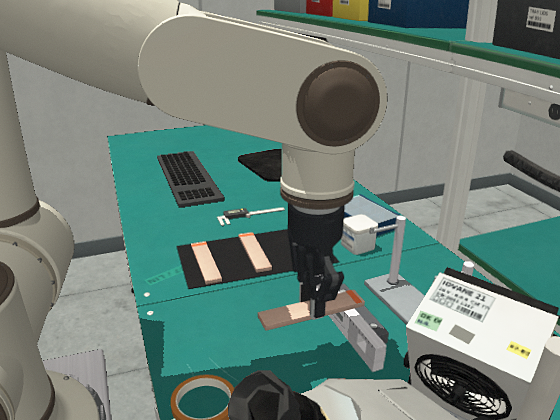

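```bash
python3 - <<'E'
from h import *
p,d,P=load('w12'); s=np.array([.4638,-.0004])
for u,v in [(237,73),(330,73)]: print(atz(P,u,v,.120))
for u,v in [(200,75),(374,67)]: print(atz(P,u,v,.0),atz(P,u,v,.050))
for u,v in [(0,32),(200,30),(374,30)]: print(atz(P,u,v,.050))
crop('w12',180,10,400,130,3,'c8')
E
```

```text
[0.54462857 0.01666455 0.12      ]
[ 0.54495791 -0.01657559  0.12      ]
[0.55088615 0.05631582 0.        ] [0.54796816 0.04533632 0.05      ]
[ 0.55720508 -0.06092984  0.        ] [ 0.55305034 -0.0489617   0.05      ]
[0.57074195 0.15348054 0.05      ]
[0.57064843 0.04426679 0.05      ]
[ 0.57159032 -0.04761279  0.05      ]
```

View pics/c8.png

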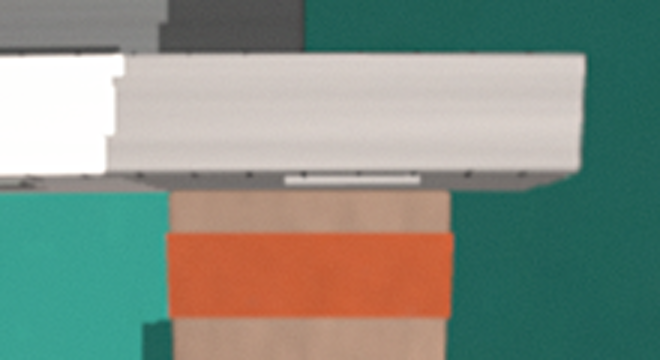

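```bash
python3 -m inch '[{"x":-4,"y":0,"z":-25,"rx":0,"ry":0,"rz":0,"fingers":20},{"x":0,"y":0,"z":-25,"rx":0,"ry":0,"rz":0,"fingers":20},{"x":0,"y":0,"z":-25,"rx":0,"ry":0,"rz":0,"fingers":20},{"x":0,"y":0,"z":-20,"rx":0,"ry":0,"rz":0,"fingers":20},{"x":0,"y":0,"z":-10,"rx":0,"ry":0,"rz":0,"fingers":20},{"x":0,"y":0,"z":-3,"rx":0,"ry":0,"rz":0,"fingers":20},{"x":0,"y":0,"z":0,"rx":0,"ry":0,"rz":0,"fingers":20},{"x":0,"y":0,"z":0,"rx":0,"ry":0,"rz":0,"fingers":20}]';python3 -c "
from h import *
st();"; for i in 1 2 3 ; do python3 -m inch '[{"x":0,"y":0,"z":-0.7,"rx":0,"ry":0,"rz":0,"fingers":20},{"x":0,"y":0,"z":0,"rx":0,"ry":0,"rz":0,"fingers":20},{"x":0,"y":0,"z":0,"rx":0,"ry":0,"rz":0,"fingers":20}]'; done
```

```text
time: 19.15
tool_pos: [0.461, -0.0, -0.0316]
tcp_rot: [3.141, 0.016, 0.002]
wrist_force: [0.6, 0.1, -4.7]
finger_gap: 0.0314
t19.15 pos [461.   -0.  -31.6] jaw yaw -1.5604 1.5812 z [ 1.2e-03 -1.0e-04 -1.0e+00] gap 31.4 F [ 0.6  0.1 -4.7] T [-0.    0.01 -0.01] q [-0.17  0.11  1.97  0.    1.06  1.39]
time: 19.45
tool_pos: [0.4605, -0.0001, -0.0329]
tcp_rot: [-3.142, -0.016, -0.001]
wrist_force: [0.0, -0.3, -4.3]
finger_gap: 0.0311
time: 19.75
tool_pos: [0.4604, -0.0001, -0.0338]
tcp_rot: [-3.141, -0.016, 0.0]
wrist_force: [-1.0, 0.7, -4.6]
finger_gap: 0.0312
time: 20.05
tool_pos: [0.4604, -0.0001, -0.0346]
tcp_rot: [-3.141, -0.016, 0.0]
wrist_force: [0.5, -0.3, -3.7]
finger_gap: 0.0314
```

Still hanging free; creep on.

```bash
for i in 1 2 3 ; do python3 -m inch '[{"x":0,"y":0,"z":-0.7,"rx":0,"ry":0,"rz":0,"fingers":20},{"x":0,"y":0,"z":0,"rx":0,"ry":0,"rz":0,"fingers":20},{"x":0,"y":0,"z":0,"rx":0,"ry":0,"rz":0,"fingers":20}]'|egrep 'pos|force'; done
```

```text
tool_pos: [0.4604, -0.0001, -0.0353]
wrist_force: [0.2, -0.8, -3.6]
tool_pos: [0.4604, -0.0001, -0.036]
wrist_force: [0.0, -0.8, -4.3]
tool_pos: [0.4604, -0.0001, -0.0362]
wrist_force: [-4.5, 0.8, 6.1]
```

```bash
python3 -m inch '[{"x":3,"y":0,"z":0.4,"rx":0,"ry":0,"rz":0,"fingers":20},{"x":3,"y":0,"z":0,"rx":0,"ry":0,"rz":0,"fingers":20},{"x":1,"y":0,"z":0,"rx":0,"ry":0,"rz":0,"fingers":20},{"x":0,"y":0,"z":0,"rx":0,"ry":0,"rz":0,"fingers":20},{"x":0,"y":0,"z":0,"rx":0,"ry":0,"rz":0,"fingers":20}]'|egrep 'pos|force'
for i in 1 2 3 ; do python3 -m inch '[{"x":0.5,"y":0,"z":0,"rx":0,"ry":0,"rz":0,"fingers":20},{"x":0.5,"y":0,"z":0,"rx":0,"ry":0,"rz":0,"fingers":20},{"x":0,"y":0,"z":0,"rx":0,"ry":0,"rz":0,"fingers":20},{"x":0,"y":0,"z":0,"rx":0,"ry":0,"rz":0,"fingers":20}]'|egrep 'pos|force'; done
```

```text
tool_pos: [0.4676, -0.0001, -0.0362]
wrist_force: [1.5, -0.4, -2.2]
tool_pos: [0.4682, -0.0001, -0.0362]
wrist_force: [-5.2, 0.0, 5.0]
tool_pos: [0.4693, -0.0, -0.0362]
wrist_force: [-5.0, -0.6, 3.4]
tool_pos: [0.4704, -0.0001, -0.0362]
wrist_force: [-5.0, 0.4, 5.4]
```

```bash
for i in 1 2 3 ; do python3 -m inch '[{"x":0.5,"y":0,"z":0,"rx":0,"ry":0,"rz":0,"fingers":20},{"x":0.3,"y":0,"z":0,"rx":0,"ry":0,"rz":0,"fingers":20},{"x":0,"y":0,"z":0,"rx":0,"ry":0,"rz":0,"fingers":20},{"x":0,"y":0,"z":0,"rx":0,"ry":0,"rz":0,"fingers":20}]'|egrep 'pos|force';  done;  python3 -c "
from h import *
st();snap('wrist','w13')"
```

```text
tool_pos: [0.4711, -0.0001, -0.0362]
wrist_force: [-4.6, -0.1, 5.0]
tool_pos: [0.4714, -0.0001, -0.0362]
wrist_force: [-10.6, -0.5, 9.2]
tool_pos: [0.4714, -0.0001, -0.0363]
wrist_force: [-17.4, -0.3, 15.5]
t23.85 pos [ 4.714e+02 -1.000e-01 -3.630e+01] jaw yaw -1.5606 1.5809 z [-2.7e-03  1.0e-04 -1.0e+00] gap 31.5 F [-17.4  -0.3  15.5] T [-0.2   2.85  0.02] q [-0.16  0.14  1.95 -0.    1.06  1.4 ]
```

View pics/w13.png

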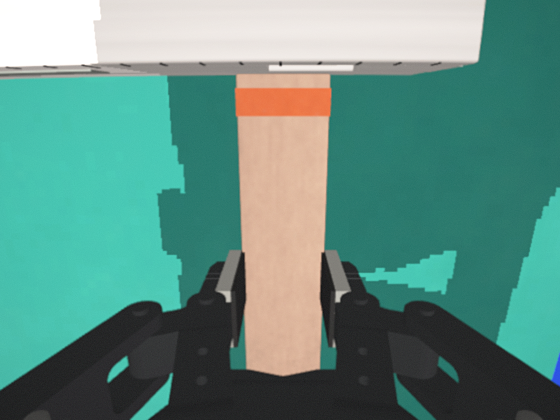

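```bash
python3 -m inch '[{"x":-1,"y":0,"z":0,"rx":0,"ry":0,"rz":0,"fingers":20},{"x":0,"y":0,"z":0,"rx":0,"ry":0,"rz":0,"fingers":20},{"x":0,"y":0,"z":0,"rx":0,"ry":0,"rz":0,"fingers":55},{"x":0,"y":0,"z":0,"rx":0,"ry":0,"rz":0,"fingers":55},{"x":0,"y":0,"z":0,"rx":0,"ry":0,"rz":0,"fingers":55},{"x":0,"y":0,"z":0,"rx":0,"ry":0,"rz":0,"fingers":55},{"x":0,"y":0,"z":20,"rx":0,"ry":0,"rz":0,"fingers":55},{"x":0,"y":0,"z":30,"rx":0,"ry":0,"rz":0,"fingers":55}]'; python3 -m inch '[{"x":0,"y":0,"z":40,"rx":0,"ry":0,"rz":0,"fingers":55},{"x":0,"y":0,"z":50,"rx":0,"ry":0,"rz":0,"fingers":55},{"x":0,"y":0,"z":20,"rx":0,"ry":0,"rz":0,"fingers":55},{"x":0,"y":0,"z":0,"rx":0,"ry":0,"rz":0,"fingers":55}]';python3 -c "
from h import *
st();snap('wrist','w14');snap('top','t14')"
```

```text
time: 24.7
tool_pos: [0.4707, 0.0001, 0.0131]
tcp_rot: [-3.141, -0.016, 0.005]
wrist_force: [-0.1, -0.6, 0.8]
finger_gap: 0.055
time: 25.1
tool_pos: [0.4734, -0.0003, 0.127]
tcp_rot: [3.141, 0.016, 0.009]
wrist_force: [0.4, -0.4, -1.3]
finger_gap: 0.0549
t25.10 pos [ 4.734e+02 -3.000e-01  1.270e+02] jaw yaw -1.5608 1.5808 z [ 5.6e-03 -8.0e-04 -1.0e+00] gap 54.9 F [ 0.4 -0.4 -1.3] T [-0.04 -0.01  0.03] q [-0.16 -0.03  1.77  0.    1.4   1.4 ]
```

View pics/w14.png

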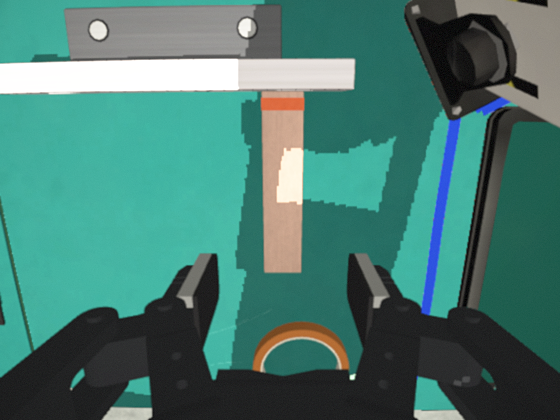

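View pics/t14.png

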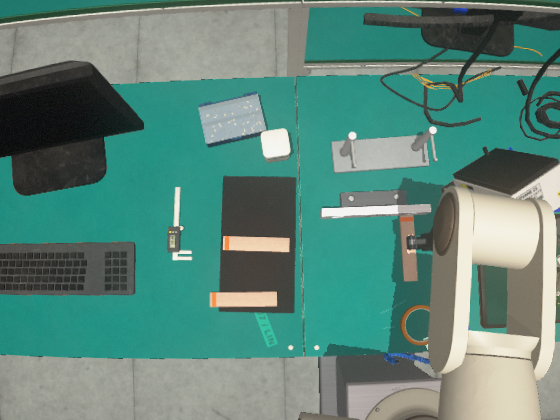

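```bash
python3 - <<'E'
from h import *
crop('t14',195,225,305,320,6,'c9'); crop('t14',310,180,440,290,5,'c10')
E
```

```text
(no output)
```

View pics/c9.png

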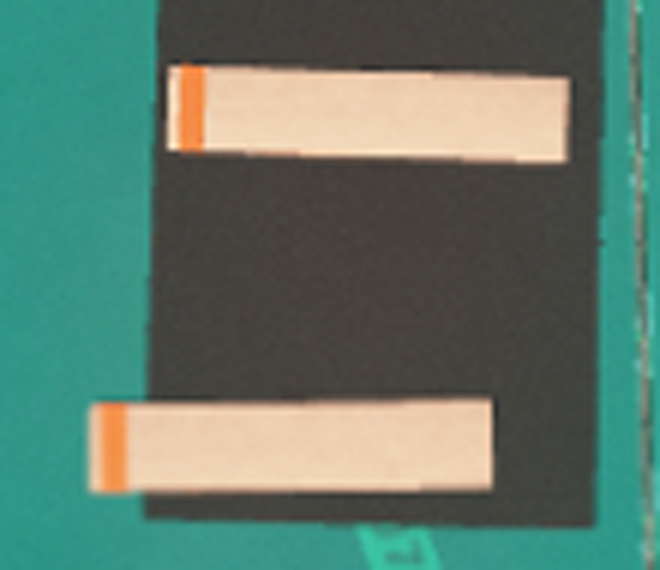

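View pics/c10.png

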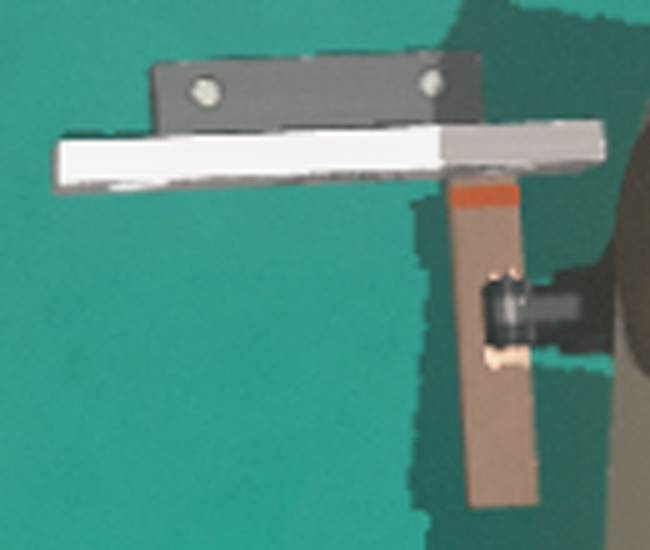

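```bash
python3 - <<'E'
from h import *
p,d,P=load('t14')
for n,q in (('b2',[(168,66),(570,78),(168,152),(569,163)]),('b3',[(90,404),(493,400),(90,493),(493,490)])):
    rect(P,n,q,.012,6,(195,225))
E
python3 -m inch '[{"x":1,"y":40,"z":0,"rx":0,"ry":0,"rz":0.13,"fingers":55},{"x":1,"y":40,"z":0,"rx":0,"ry":0,"rz":0.13,"fingers":55},{"x":1,"y":40,"z":0,"rx":0,"ry":0,"rz":0.13,"fingers":55},{"x":1,"y":40,"z":0,"rx":0,"ry":0,"rz":0.13,"fingers":55},{"x":2,"y":30,"z":0,"rx":0,"ry":0,"rz":0.13,"fingers":55},{"x":2,"y":30,"z":0,"rx":0,"ry":0,"rz":0.13,"fingers":55},{"x":2,"y":30,"z":0,"rx":0,"ry":0,"rz":0.13,"fingers":55},{"x":2,"y":30,"z":0,"rx":0,"ry":0,"rz":0.13,"fingers":55}]'
python3 -c "
from h import *
st()"
```

```text
b2 0.012 [[0.5151, 0.4472], [0.5062, 0.2862], [0.4807, 0.4476], [0.4723, 0.2876]] c [0.4936 0.3672 0.012 ] L 0.1612 0.1602 W 0.0345 0.0339
 yaw -0.0537
b3 0.012 [[0.3812, 0.4802], [0.3795, 0.3202], [0.3461, 0.4808], [0.3442, 0.3211]] c [0.3627 0.4006 0.012 ] L 0.16 0.1596 W 0.0351 0.0353
 yaw -0.0115
time: 26.0
tool_pos: [0.4831, 0.281, 0.122]
tcp_rot: [-2.714, -1.582, 0.004]
wrist_force: [0.5, 0.0, -0.4]
finger_gap: 0.0549
t26.00 pos [483.1 281.  122. ] jaw yaw -0.5153 2.6263 z [-2.3e-03 -9.0e-04 -1.0e+00] gap 54.9 F [ 0.5  0.  -0.4] T [0.   0.03 0.03] q [0.39 0.15 1.58 0.   1.41 0.9 ]
```

```bash
python3 -m inch '[{"x":3,"y":22,"z":0,"rx":0,"ry":0,"rz":0.117,"fingers":55},{"x":3,"y":22,"z":-15,"rx":0,"ry":0,"rz":0.117,"fingers":55},{"x":3,"y":22,"z":-15,"rx":0,"ry":0,"rz":0.117,"fingers":55},{"x":2,"y":20.5,"z":-15,"rx":0,"ry":0,"rz":0.116,"fingers":55},{"x":0,"y":0,"z":0,"rx":0,"ry":0,"rz":0,"fingers":55},{"x":0,"y":0,"z":0,"rx":0,"ry":0,"rz":0,"fingers":55},{"x":0,"y":0,"z":0,"rx":0,"ry":0,"rz":0,"fingers":55}]'
python3 -c "
from h import *
st();snap('wrist','w15')"
```

```text
time: 26.7
tool_pos: [0.4948, 0.3658, 0.0786]
tcp_rot: [-2.283, -2.159, 0.001]
wrist_force: [-0.2, 0.2, -0.3]
finger_gap: 0.0546
t26.70 pos [494.8 365.8  78.6] jaw yaw -0.0558 3.0858 z [-4.e-04 -3.e-04 -1.e+00] gap 54.6 F [-0.2  0.2 -0.3] T [ 0.01 -0.   -0.02] q [ 0.51  0.29  1.5  -0.    1.35  0.57]
```

View pics/w15.png

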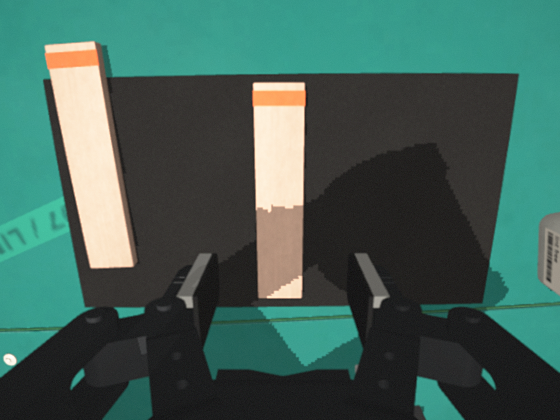

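```bash
python3 -m inch '[{"x":-1,"y":1.5,"z":-35,"rx":0,"ry":0,"rz":0.002,"fingers":55},{"x":0,"y":0,"z":-30,"rx":0,"ry":0,"rz":0,"fingers":55},{"x":0,"y":0,"z":-25,"rx":0,"ry":0,"rz":0,"fingers":55},{"x":0,"y":0,"z":-15,"rx":0,"ry":0,"rz":0,"fingers":55},{"x":0,"y":0,"z":-6,"rx":0,"ry":0,"rz":0,"fingers":55},{"x":0,"y":0,"z":-0.5,"rx":0,"ry":0,"rz":0,"fingers":55},{"x":0,"y":0,"z":0,"rx":0,"ry":0,"rz":0,"fingers":55},{"x":0,"y":0,"z":0,"rx":0,"ry":0,"rz":0,"fingers":55}]';python3 -c "
from h import *
st()"; python3 -m inch '[{"x":0,"y":0,"z":0,"rx":0,"ry":0,"rz":0,"fingers":20},{"x":0,"y":0,"z":0,"rx":0,"ry":0,"rz":0,"fingers":20},{"x":0,"y":0,"z":0,"rx":0,"ry":0,"rz":0,"fingers":20},{"x":0,"y":0,"z":0,"rx":0,"ry":0,"rz":0,"fingers":20},{"x":0,"y":0,"z":0,"rx":0,"ry":0,"rz":0,"fingers":20}]' 70; python3 -c "
from h import *
st()"
```

```text
time: 27.55
tool_pos: [0.4944, 0.3682, -0.0315]
tcp_rot: [2.278, 2.163, 0.003]
wrist_force: [0.1, -0.4, -0.4]
finger_gap: 0.0549
t27.55 pos [494.4 368.2 -31.5] jaw yaw -0.0519 3.0897 z [ 1.5e-03  9.0e-04 -1.0e+00] gap 54.9 F [ 0.1 -0.4 -0.4] T [-0.    0.01 -0.06] q [0.52 0.4  1.6  0.   1.14 0.57]
time: 28.05
tool_pos: [0.4941, 0.3682, -0.0316]
tcp_rot: [2.278, 2.163, 0.002]
wrist_force: [-1.8, -0.9, 9.3]
finger_gap: 0.0308
t28.05 pos [494.1 368.2 -31.6] jaw yaw -0.0517 3.0899 z [ 9.e-04  6.e-04 -1.e+00] gap 30.8 F [-1.8 -0.9  9.3] T [-0.32  0.65  0.01] q [0.52 0.4  1.6  0.   1.14 0.57]
```

```bash
python3 -m inch '[{"x":0,"y":0,"z":5,"rx":0,"ry":0,"rz":0,"fingers":20},{"x":0,"y":0,"z":20,"rx":0,"ry":0,"rz":0,"fingers":20},{"x":0,"y":0,"z":40,"rx":0,"ry":0,"rz":0,"fingers":20},{"x":0,"y":0,"z":40,"rx":0,"ry":0,"rz":0,"fingers":20},{"x":-2.8,"y":-24,"z":0,"rx":0,"ry":0,"rz":-0.1257,"fingers":20},{"x":-2.8,"y":-24,"z":0,"rx":0,"ry":0,"rz":-0.1257,"fingers":20},{"x":-2.8,"y":-24,"z":0,"rx":0,"ry":0,"rz":-0.1257,"fingers":20},{"x":-2.8,"y":-24,"z":0,"rx":0,"ry":0,"rz":-0.1257,"fingers":20}]';python3 -m inch '[{"x":-2.8,"y":-24,"z":0,"rx":0,"ry":0,"rz":-0.1257,"fingers":20},{"x":-2.8,"y":-24,"z":0,"rx":0,"ry":0,"rz":-0.1257,"fingers":20},{"x":-2.8,"y":-24,"z":0,"rx":0,"ry":0,"rz":-0.1257,"fingers":20},{"x":-2.8,"y":-24,"z":0,"rx":0,"ry":0,"rz":-0.1257,"fingers":20},{"x":-2.8,"y":-24,"z":0,"rx":0,"ry":0,"rz":-0.1257,"fingers":20},{"x":-2.8,"y":-24,"z":0,"rx":0,"ry":0,"rz":-0.1257,"fingers":20},{"x":-2.8,"y":-24,"z":0,"rx":0,"ry":0,"rz":-0.1257,"fingers":20},{"x":-2.8,"y":-24,"z":0,"rx":0,"ry":0,"rz":-0.1257,"fingers":20}]';python3 -m inch '[{"x":0,"y":0,"z":0,"rx":0,"ry":0,"rz":0,"fingers":20},{"x":0,"y":0,"z":0,"rx":0,"ry":0,"rz":0,"fingers":20}]'; python3 -c "
from h import *
st();snap('wrist','w16')"
```

```text
time: 28.85
tool_pos: [0.4822, 0.271, 0.0723]
tcp_rot: [-2.748, -1.522, 0.0]
wrist_force: [0.3, 0.3, -4.4]
finger_gap: 0.0312
time: 29.65
tool_pos: [0.4598, 0.079, 0.0724]
tcp_rot: [-3.141, -0.009, 0.0]
wrist_force: [0.3, 0.8, -4.1]
finger_gap: 0.0314
time: 29.85
tool_pos: [0.4601, 0.0797, 0.0724]
tcp_rot: [-3.141, -0.017, -0.0]
wrist_force: [0.3, -0.2, -3.4]
finger_gap: 0.0309
t29.85 pos [460.1  79.7  72.4] jaw yaw -1.5602 1.5814 z [ 1.e-04  2.e-04 -1.e+00] gap 30.9 F [ 0.3 -0.2 -3.4] T [ 0.03  0.07 -0.01] q [ 0.01 -0.    1.85  0.    1.29  1.57]
```

View pics/w16.png

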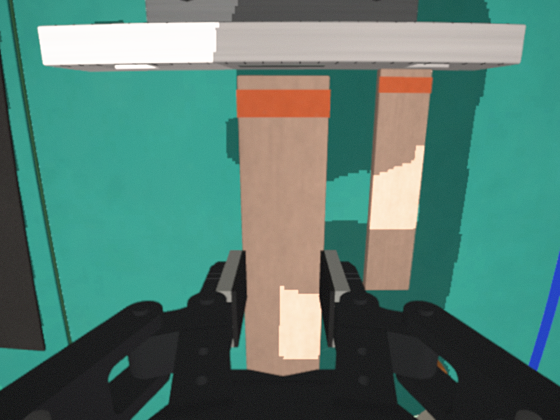

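```bash
python3 -m inch '[{"x":0,"y":0,"z":-25,"rx":0,"ry":0,"rz":0,"fingers":20},{"x":0,"y":0,"z":-25,"rx":0,"ry":0,"rz":0,"fingers":20},{"x":0,"y":0,"z":-25,"rx":0,"ry":0,"rz":0,"fingers":20},{"x":0,"y":0,"z":-20,"rx":0,"ry":0,"rz":0,"fingers":20},{"x":0,"y":0,"z":-8,"rx":0,"ry":0,"rz":0,"fingers":20},{"x":0,"y":0,"z":-2,"rx":0,"ry":0,"rz":0,"fingers":20},{"x":0,"y":0,"z":0,"rx":0,"ry":0,"rz":0,"fingers":20},{"x":0,"y":0,"z":0,"rx":0,"ry":0,"rz":0,"fingers":20}]'|egrep 'pos|force'; for i in 1 2 3 ; do python3 -m inch '[{"x":0,"y":0,"z":-0.7,"rx":0,"ry":0,"rz":0,"fingers":20},{"x":0,"y":0,"z":0,"rx":0,"ry":0,"rz":0,"fingers":20},{"x":0,"y":0,"z":0,"rx":0,"ry":0,"rz":0,"fingers":20}]'|egrep 'pos|force'; done
```

```text
tool_pos: [0.4609, 0.0801, -0.0318]
wrist_force: [-0.1, 0.3, -4.2]
tool_pos: [0.4603, 0.0799, -0.0331]
wrist_force: [-1.1, 0.0, -3.4]
tool_pos: [0.4602, 0.0799, -0.0342]
wrist_force: [0.5, -0.2, -3.6]
tool_pos: [0.4603, 0.0799, -0.0345]
wrist_force: [-3.6, -0.7, 5.5]
```

Contact. Ease off slightly and slide forward to the straightedge.

```bash
python3 -m inch '[{"x":3,"y":0,"z":0.3,"rx":0,"ry":0,"rz":0,"fingers":20},{"x":3,"y":0,"z":0,"rx":0,"ry":0,"rz":0,"fingers":20},{"x":2,"y":0,"z":0,"rx":0,"ry":0,"rz":0,"fingers":20},{"x":0,"y":0,"z":0,"rx":0,"ry":0,"rz":0,"fingers":20},{"x":0,"y":0,"z":0,"rx":0,"ry":0,"rz":0,"fingers":20}]'|egrep 'pos|force'
for i in 1 2 3 4; do python3 -m inch '[{"x":0.5,"y":0,"z":0,"rx":0,"ry":0,"rz":0,"fingers":20},{"x":0.5,"y":0,"z":0,"rx":0,"ry":0,"rz":0,"fingers":20},{"x":0,"y":0,"z":0,"rx":0,"ry":0,"rz":0,"fingers":20},{"x":0,"y":0,"z":0,"rx":0,"ry":0,"rz":0,"fingers":20}]'|egrep 'pos|force'; done
```

```text
tool_pos: [0.4686, 0.0799, -0.0345]
wrist_force: [1.3, -0.2, -2.3]
tool_pos: [0.4689, 0.08, -0.0345]
wrist_force: [-5.5, -0.5, 4.9]
tool_pos: [0.47, 0.0799, -0.0345]
wrist_force: [-6.3, 1.1, 5.1]
tool_pos: [0.471, 0.0799, -0.0345]
wrist_force: [-5.4, 0.2, 4.4]
tool_pos: [0.471, 0.08, -0.0346]
wrist_force: [-14.6, -1.2, 12.1]
```

```bash
python3 -c "
from h import *
st()"; python3 -m inch '[{"x":-0.7,"y":0,"z":0,"rx":0,"ry":0,"rz":0,"fingers":20},{"x":0,"y":0,"z":0,"rx":0,"ry":0,"rz":0,"fingers":20},{"x":0,"y":0,"z":0,"rx":0,"ry":0,"rz":0,"fingers":52},{"x":0,"y":0,"z":0,"rx":0,"ry":0,"rz":0,"fingers":52},{"x":0,"y":0,"z":0,"rx":0,"ry":0,"rz":0,"fingers":52},{"x":0,"y":0,"z":0,"rx":0,"ry":0,"rz":0,"fingers":52},{"x":0,"y":0,"z":20,"rx":0,"ry":0,"rz":0,"fingers":52},{"x":0,"y":0,"z":30,"rx":0,"ry":0,"rz":0,"fingers":55}]'; python3 -m inch '[{"x":0,"y":0,"z":40,"rx":0,"ry":0,"rz":0,"fingers":55},{"x":0,"y":0,"z":50,"rx":0,"ry":0,"rz":0,"fingers":55},{"x":0,"y":0,"z":20,"rx":0,"ry":0,"rz":0,"fingers":55},{"x":0,"y":0,"z":0,"rx":0,"ry":0,"rz":0,"fingers":55}]';python3 -c "
from h import *
st();snap('wrist','w17');snap('top','t17')"
```

```text
t33.70 pos [471.   80.  -34.6] jaw yaw -1.56 1.5816 z [-0.0024  0.     -1.    ] gap 31.1 F [-14.6  -1.2  12.1] T [-0.05  2.43 -0.03] q [0.01 0.15 1.93 0.   1.06 1.57]
time: 34.5
tool_pos: [0.4705, 0.0799, 0.0148]
tcp_rot: [-3.141, -0.017, 0.004]
wrist_force: [0.2, 0.3, 0.8]
finger_gap: 0.0548
time: 34.9
tool_pos: [0.4731, 0.08, 0.1288]
tcp_rot: [-3.141, -0.017, -0.009]
wrist_force: [0.2, -0.3, -0.2]
finger_gap: 0.0549
t34.90 pos [473.1  80.  128.8] jaw yaw -1.5601 1.5814 z [ 5.6e-03  2.0e-04 -1.0e+00] gap 54.9 F [ 0.2 -0.3 -0.2] T [ 0.02  0.02 -0.02] q [ 0.01 -0.02  1.75  0.    1.41  1.57]
```

View pics/w17.png

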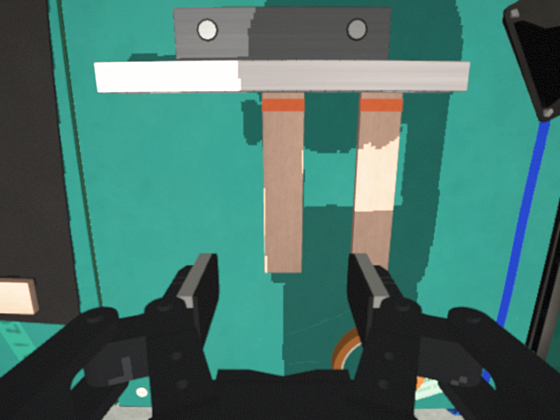

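View pics/t17.png

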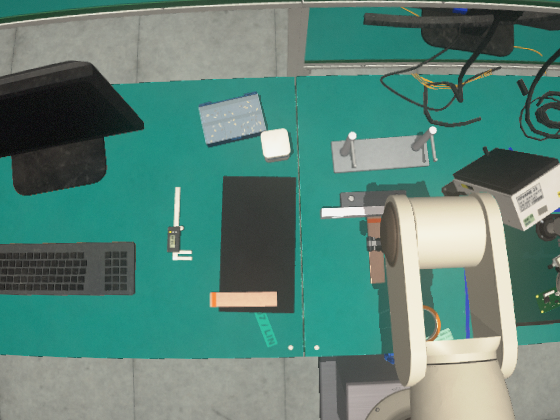

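```bash
python3 -m inch '[{"x":-9,"y":26.7,"z":0,"rx":0,"ry":0,"rz":0.129,"fingers":55},{"x":-9,"y":26.7,"z":0,"rx":0,"ry":0,"rz":0.129,"fingers":55},{"x":-9,"y":26.7,"z":0,"rx":0,"ry":0,"rz":0.129,"fingers":55},{"x":-9,"y":26.7,"z":0,"rx":0,"ry":0,"rz":0.129,"fingers":55},{"x":-9,"y":26.7,"z":0,"rx":0,"ry":0,"rz":0.129,"fingers":55},{"x":-9,"y":26.7,"z":0,"rx":0,"ry":0,"rz":0.129,"fingers":55}]'
python3 -m inch '[{"x":-9,"y":26.7,"z":0,"rx":0,"ry":0,"rz":0.129,"fingers":55},{"x":-9,"y":26.7,"z":0,"rx":0,"ry":0,"rz":0.129,"fingers":55},{"x":-9,"y":26.7,"z":-10,"rx":0,"ry":0,"rz":0.129,"fingers":55},{"x":-9,"y":26.7,"z":-10,"rx":0,"ry":0,"rz":0.129,"fingers":55},{"x":-9,"y":26.7,"z":-10,"rx":0,"ry":0,"rz":0.129,"fingers":55},{"x":-9,"y":26.7,"z":-15,"rx":0,"ry":0,"rz":0.129,"fingers":55},{"x":0,"y":0,"z":0,"rx":0,"ry":0,"rz":0,"fingers":55},{"x":0,"y":0,"z":0,"rx":0,"ry":0,"rz":0,"fingers":55}]'
python3 -m inch '[{"x":0,"y":0,"z":0,"rx":0,"ry":0,"rz":0,"fingers":55}]'
python3 -c "
from h import *
st();snap('wrist','w18')"
```

```text
time: 35.6
tool_pos: [0.4164, 0.2409, 0.1239]
tcp_rot: [-2.9, -1.209, 0.004]
wrist_force: [-0.2, 0.8, 0.6]
finger_gap: 0.0549
time: 36.4
tool_pos: [0.3626, 0.4, 0.0788]
tcp_rot: [-2.235, -2.208, 0.005]
wrist_force: [1.0, 0.4, 0.8]
finger_gap: 0.0551
time: 36.5
tool_pos: [0.3636, 0.3997, 0.08]
tcp_rot: [2.237, 2.206, -0.001]
wrist_force: [0.9, 0.3, -0.1]
finger_gap: 0.0552
t36.50 pos [363.6 399.7  80. ] jaw yaw -0.0139 3.1277 z [-6.e-04 -7.e-04 -1.e+00] gap 55.2 F [ 0.9  0.3 -0.1] T [-0.03 -0.   -0.02] q [ 0.69  0.14  1.68 -0.    1.32  0.7 ]
```

View pics/w18.png

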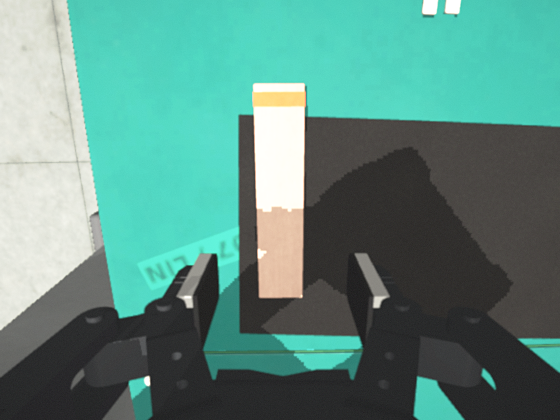

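```bash
python3 -m inch '[{"x":-0.5,"y":1,"z":-35,"rx":0,"ry":0,"rz":0.002,"fingers":55},{"x":0,"y":0,"z":-30,"rx":0,"ry":0,"rz":0,"fingers":55},{"x":0,"y":0,"z":-25,"rx":0,"ry":0,"rz":0,"fingers":55},{"x":0,"y":0,"z":-15,"rx":0,"ry":0,"rz":0,"fingers":55},{"x":0,"y":0,"z":-6,"rx":0,"ry":0,"rz":0,"fingers":55},{"x":0,"y":0,"z":-1,"rx":0,"ry":0,"rz":0,"fingers":55},{"x":0,"y":0,"z":0,"rx":0,"ry":0,"rz":0,"fingers":55},{"x":0,"y":0,"z":0,"rx":0,"ry":0,"rz":0,"fingers":55}]'; python3 -m inch '[{"x":0,"y":0,"z":0,"rx":0,"ry":0,"rz":0,"fingers":20},{"x":0,"y":0,"z":0,"rx":0,"ry":0,"rz":0,"fingers":20},{"x":0,"y":0,"z":0,"rx":0,"ry":0,"rz":0,"fingers":20},{"x":0,"y":0,"z":0,"rx":0,"ry":0,"rz":0,"fingers":20},{"x":0,"y":0,"z":0,"rx":0,"ry":0,"rz":0,"fingers":20}]' 70; python3 -c "
from h import *
st()"
```

```text
time: 37.35
tool_pos: [0.3635, 0.4016, -0.0305]
tcp_rot: [2.233, 2.21, 0.002]
wrist_force: [0.4, -0.4, 0.5]
finger_gap: 0.055
time: 37.85
tool_pos: [0.3632, 0.4016, -0.0305]
tcp_rot: [-2.233, -2.21, -0.001]
wrist_force: [-4.5, -4.2, 12.7]
finger_gap: 0.0311
t37.85 pos [363.2 401.6 -30.5] jaw yaw -0.0101 3.1315 z [ 5.e-04  6.e-04 -1.e+00] gap 31.1 F [-4.5 -4.2 12.7] T [-0.53  0.72 -0.09] q [0.69 0.26 1.78 0.   1.09 0.7 ]
```

```bash
python3 -m inch '[{"x":0,"y":0,"z":5,"rx":0,"ry":0,"rz":0,"fingers":20},{"x":0,"y":0,"z":20,"rx":0,"ry":0,"rz":0,"fingers":20},{"x":0,"y":0,"z":40,"rx":0,"ry":0,"rz":0,"fingers":20},{"x":0,"y":0,"z":40,"rx":0,"ry":0,"rz":0,"fingers":20},{"x":8,"y":-20.1,"z":0,"rx":0,"ry":0,"rz":-0.1292,"fingers":20},{"x":8,"y":-20.1,"z":0,"rx":0,"ry":0,"rz":-0.1292,"fingers":20},{"x":8,"y":-20.1,"z":0,"rx":0,"ry":0,"rz":-0.1292,"fingers":20},{"x":8,"y":-20.1,"z":0,"rx":0,"ry":0,"rz":-0.1292,"fingers":20}]';python3 -m inch '[{"x":8,"y":-20.1,"z":0,"rx":0,"ry":0,"rz":-0.1292,"fingers":20},{"x":8,"y":-20.1,"z":0,"rx":0,"ry":0,"rz":-0.1292,"fingers":20},{"x":8,"y":-20.1,"z":0,"rx":0,"ry":0,"rz":-0.1292,"fingers":20},{"x":8,"y":-20.1,"z":0,"rx":0,"ry":0,"rz":-0.1292,"fingers":20},{"x":8,"y":-20.1,"z":0,"rx":0,"ry":0,"rz":-0.1292,"fingers":20},{"x":8,"y":-20.1,"z":0,"rx":0,"ry":0,"rz":-0.1292,"fingers":20},{"x":8,"y":-20.1,"z":0,"rx":0,"ry":0,"rz":-0.1292,"fingers":20},{"x":8,"y":-20.1,"z":0,"rx":0,"ry":0,"rz":-0.1292,"fingers":20}]';python3 -m inch '[{"x":0,"y":0,"z":0,"rx":0,"ry":0,"rz":0,"fingers":20},{"x":0,"y":0,"z":0,"rx":0,"ry":0,"rz":0,"fingers":20},{"x":0,"y":0,"z":0,"rx":0,"ry":0,"rz":0,"fingers":20}]'; python3 -c "
from h import *
st();snap('wrist','w19')"
```

```text
time: 38.65
tool_pos: [0.395, 0.3201, 0.0736]
tcp_rot: [-2.727, -1.559, 0.0]
wrist_force: [0.2, -0.3, -3.7]
finger_gap: 0.0307
time: 39.45
tool_pos: [0.459, 0.1593, 0.0736]
tcp_rot: [-3.142, -0.008, 0.0]
wrist_force: [0.5, 0.1, -3.4]
finger_gap: 0.0309
time: 39.75
tool_pos: [0.4587, 0.1606, 0.0735]
tcp_rot: [-3.141, -0.019, 0.0]
wrist_force: [-0.2, 0.2, -3.4]
finger_gap: 0.0305
t39.75 pos [458.7 160.6  73.5] jaw yaw -1.5587 1.5829 z [-2.e-04  3.e-04 -1.e+00] gap 30.5 F [-0.2  0.2 -3.4] T [-0.02 -0.01  0.01] q [0.18 0.04 1.81 0.   1.3  1.74]
```

View pics/w19.png

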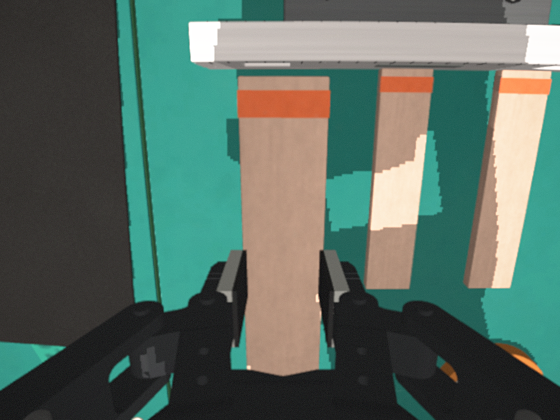

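```bash
python3 -m inch '[{"x":0,"y":0,"z":-25,"rx":0,"ry":0,"rz":-0.002,"fingers":20},{"x":0,"y":0,"z":-25,"rx":0,"ry":0,"rz":0,"fingers":20},{"x":0,"y":0,"z":-25,"rx":0,"ry":0,"rz":0,"fingers":20},{"x":0,"y":0,"z":-20,"rx":0,"ry":0,"rz":0,"fingers":20},{"x":0,"y":0,"z":-8,"rx":0,"ry":0,"rz":0,"fingers":20},{"x":0,"y":0,"z":-2,"rx":0,"ry":0,"rz":0,"fingers":20},{"x":0,"y":0,"z":0,"rx":0,"ry":0,"rz":0,"fingers":20},{"x":0,"y":0,"z":0,"rx":0,"ry":0,"rz":0,"fingers":20}]'|egrep 'pos|force'; for i in 1 2 3 ; do python3 -m inch '[{"x":0,"y":0,"z":-0.7,"rx":0,"ry":0,"rz":0,"fingers":20},{"x":0,"y":0,"z":0,"rx":0,"ry":0,"rz":0,"fingers":20},{"x":0,"y":0,"z":0,"rx":0,"ry":0,"rz":0,"fingers":20}]'|egrep 'pos|force'; done
```

```text
tool_pos: [0.4596, 0.1604, -0.0305]
wrist_force: [0.1, 0.4, -4.4]
tool_pos: [0.4591, 0.1601, -0.032]
wrist_force: [0.6, 0.4, -4.5]
tool_pos: [0.459, 0.1601, -0.0329]
wrist_force: [0.0, 0.4, -4.1]
tool_pos: [0.4591, 0.1601, -0.0334]
wrist_force: [-3.5, -0.1, 5.9]
```

```bash
python3 -m inch '[{"x":3,"y":0,"z":0.3,"rx":0,"ry":0,"rz":0,"fingers":20},{"x":3,"y":0,"z":0,"rx":0,"ry":0,"rz":0,"fingers":20},{"x":2,"y":0,"z":0,"rx":0,"ry":0,"rz":0,"fingers":20},{"x":0,"y":0,"z":0,"rx":0,"ry":0,"rz":0,"fingers":20},{"x":0,"y":0,"z":0,"rx":0,"ry":0,"rz":0,"fingers":20}]'|egrep 'pos|force'
for i in 1 2 3 4; do python3 -m inch '[{"x":0.5,"y":0,"z":0,"rx":0,"ry":0,"rz":0,"fingers":20},{"x":0.5,"y":0,"z":0,"rx":0,"ry":0,"rz":0,"fingers":20},{"x":0,"y":0,"z":0,"rx":0,"ry":0,"rz":0,"fingers":20},{"x":0,"y":0,"z":0,"rx":0,"ry":0,"rz":0,"fingers":20}]'|egrep 'pos|force'; done
```

```text
tool_pos: [0.4674, 0.1601, -0.0333]
wrist_force: [1.3, -0.4, -0.8]
tool_pos: [0.4678, 0.1601, -0.0333]
wrist_force: [-5.6, -0.6, 4.0]
tool_pos: [0.4691, 0.1601, -0.0333]
wrist_force: [-3.3, 0.3, 1.8]
tool_pos: [0.4701, 0.1601, -0.0333]
wrist_force: [-3.2, -0.2, 1.4]
tool_pos: [0.4701, 0.1601, -0.0334]
wrist_force: [-11.5, -0.6, 8.0]
```

```bash
python3 -m inch '[{"x":-0.5,"y":0,"z":0,"rx":0,"ry":0,"rz":0,"fingers":20},{"x":0,"y":0,"z":0,"rx":0,"ry":0,"rz":0,"fingers":20},{"x":0,"y":0,"z":0,"rx":0,"ry":0,"rz":0,"fingers":52},{"x":0,"y":0,"z":0,"rx":0,"ry":0,"rz":0,"fingers":52},{"x":0,"y":0,"z":0,"rx":0,"ry":0,"rz":0,"fingers":52},{"x":0,"y":0,"z":0,"rx":0,"ry":0,"rz":0,"fingers":52},{"x":0,"y":0,"z":20,"rx":0,"ry":0,"rz":0,"fingers":52},{"x":0,"y":0,"z":30,"rx":0,"ry":0,"rz":0,"fingers":55}]'; python3 -m inch '[{"x":0,"y":0,"z":40,"rx":0,"ry":0,"rz":0,"fingers":55},{"x":0,"y":0,"z":50,"rx":0,"ry":0,"rz":0,"fingers":55},{"x":0,"y":-10,"z":50,"rx":0,"ry":0,"rz":0,"fingers":55},{"x":0,"y":-30,"z":50,"rx":0,"ry":0,"rz":0,"fingers":55},{"x":0,"y":-40,"z":20,"rx":0,"ry":0,"rz":0,"fingers":55},{"x":0,"y":0,"z":0,"rx":0,"ry":0,"rz":0,"fingers":55},{"x":0,"y":0,"z":0,"rx":0,"ry":0,"rz":0,"fingers":55},{"x":0,"y":0,"z":0,"rx":0,"ry":0,"rz":0,"fingers":55}]';python3 -c "
from h import *
st();snap('wrist','w20');snap('side','s20')"
```

```text
time: 44.4
tool_pos: [0.4695, 0.1599, 0.016]
tcp_rot: [3.141, 0.013, -0.005]
wrist_force: [1.3, 0.6, -0.3]
finger_gap: 0.0546
time: 45.2
tool_pos: [0.4702, 0.0851, 0.2177]
tcp_rot: [-3.141, -0.013, 0.002]
wrist_force: [0.2, 0.4, -0.7]
finger_gap: 0.0552
t45.20 pos [470.2  85.1 217.7] jaw yaw -1.5624 1.5792 z [-1.2e-03  3.0e-04 -1.0e+00] gap 55.2 F [ 0.2  0.4 -0.7] T [ 0.05 -0.01  0.04] q [ 0.02 -0.06  1.61  0.    1.6   1.58]
```

View pics/w20.png

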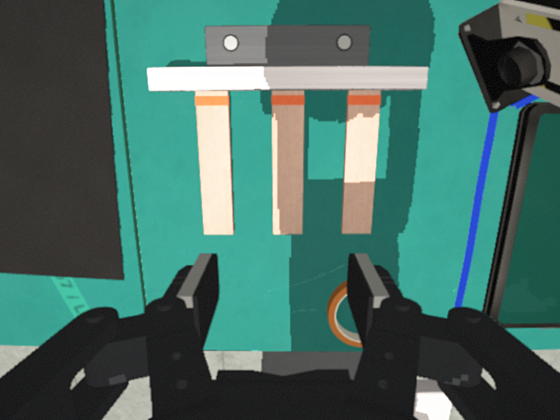

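View pics/s20.png

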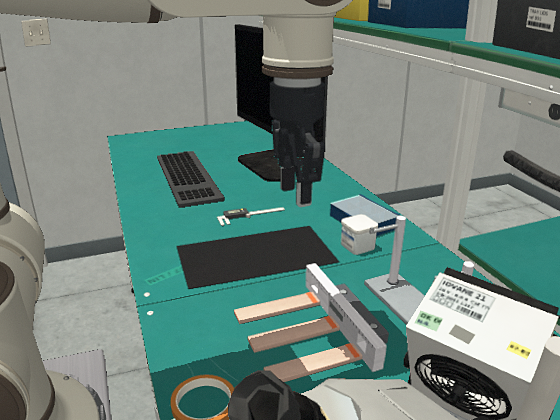

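```bash
python3 -m inch '[{"x":-10,"y":45,"z":0,"rx":0,"ry":0,"rz":0,"fingers":55},{"x":-10,"y":45,"z":0,"rx":0,"ry":0,"rz":0,"fingers":55},{"x":-10,"y":45,"z":0,"rx":0,"ry":0,"rz":0,"fingers":55},{"x":-10,"y":45,"z":0,"rx":0,"ry":0,"rz":0,"fingers":55},{"x":-10,"y":45,"z":0,"rx":0,"ry":0,"rz":0,"fingers":55},{"x":-10,"y":45,"z":0,"rx":0,"ry":0,"rz":0,"fingers":55},{"x":-10,"y":45,"z":0,"rx":0,"ry":0,"rz":0,"fingers":55},{"x":-10,"y":45,"z":0,"rx":0,"ry":0,"rz":0,"fingers":55}]'; python3 -m inch '[{"x":0,"y":0,"z":0,"rx":0,"ry":0,"rz":0,"fingers":55},{"x":0,"y":0,"z":0,"rx":0,"ry":0,"rz":0,"fingers":55}]'; python3 -c "
from h import *
st();snap('top','t21');crop('t21',310,180,440,295,6,'c11');crop('w20',140,15,440,245,2.6,'c12')"
```

```text
time: 46.1
tool_pos: [0.3889, 0.447, 0.2178]
tcp_rot: [3.141, 0.015, -0.001]
wrist_force: [1.6, 0.3, 0.1]
finger_gap: 0.0553
time: 46.3
tool_pos: [0.3893, 0.4457, 0.2174]
tcp_rot: [3.14, 0.018, -0.002]
wrist_force: [-0.4, 0.4, -0.1]
finger_gap: 0.055
t46.30 pos [389.3 445.7 217.4] jaw yaw -1.5596 1.582 z [-0.0014 -0.0013 -1.    ] gap 55.0 F [-0.4  0.4 -0.1] T [ 0.02  0.01 -0.02] q [ 0.72  0.18  1.35 -0.    1.61  2.28]
```

View pics/t21.png

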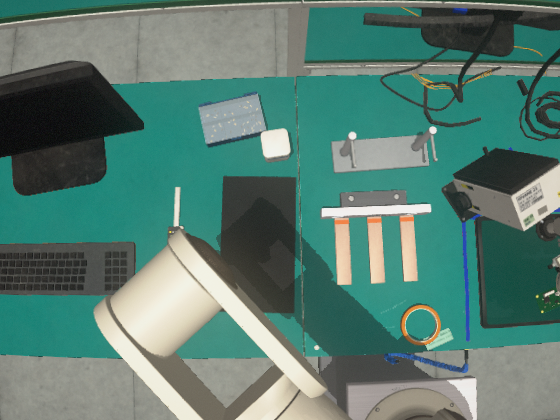

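View pics/c11.png

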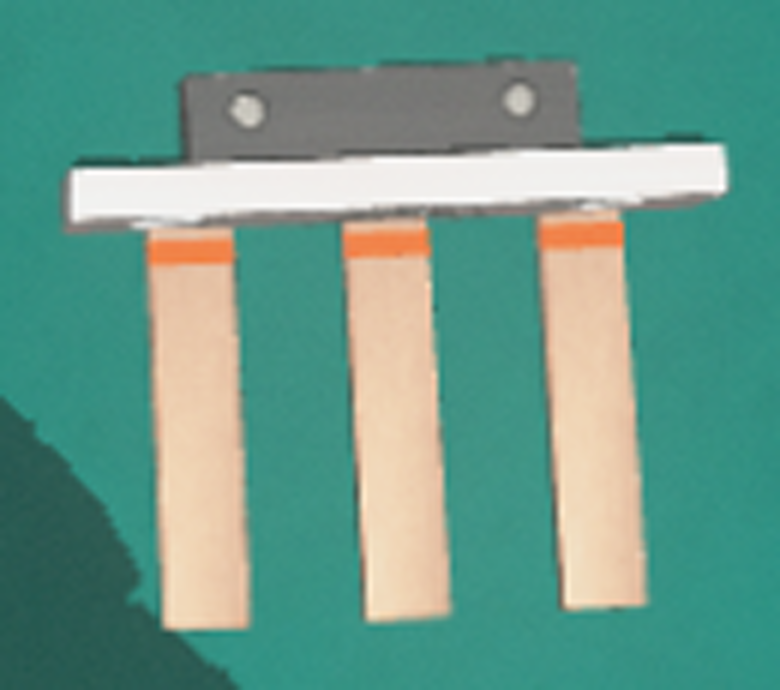

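View pics/c12.png

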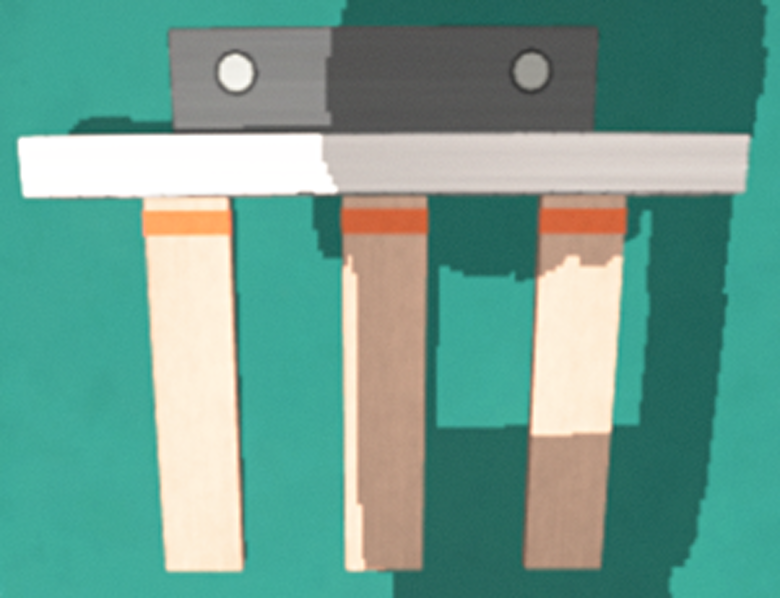

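```bash
python3 - <<'E'
from h import *
p,d,P=load('t21'); g=lambda x,y,z:atz(P,(x+.5)/6-.5+310,(y+.5)/6-.5+180,z)
S=rect(P,'se',[(68,170),(726,145),(68,222),(726,190)],.05,6,(310,180))
B=[g(*q,.024) for q in [(185,76),(577,63)]]; print('blk back',B); ab=B[0]-B[1]; print('blk yaw',np.arctan2(-ab[0],ab[1]),'mid',(B[0]+B[1])/2)
yw=.0101; ux=np.array([np.cos(yw),np.sin(yw)]);uy=np.array([-ux[1],ux[0]])
c=S.mean(0)[:2]; m=((B[0]+B[1])/2)[:2]
print('back edge mid rel SE (expect 50)',(m-c)@ux*1000,(m-c)@uy*1000)
for n,bl,br,tl,tr in [('b3',(163,628),(248,628),(148,265),(235,265)),('b2',(366,622),(450,615),(344,258),(430,256)),('b1',(564,609),(647,604),(540,249),(625,247))]:
    X=[g(*q,.009) for q in (bl,br,tl,tr)]; near=(X[0]+X[1])/2; far=(X[2]+X[3])/2; a=(far-near)
    print(n,'near end rel SE (expect -170)',((near[:2]-c)@ux*1000).round(1),'y',((near[:2]-c)@uy*1000).round(1),'yaw',np.arctan2(a[1],a[0]).round(4))
E
```

```text
se 0.05 [[0.5707, 0.2117], [0.5735, -0.0493], [0.5504, 0.2125], [0.5557, -0.048]] c [0.5626 0.0817 0.05  ] L 0.261 0.2606 W 0.0204 0.0179
 yaw 0.0156
blk back [array([0.61090286, 0.16113829, 0.024     ]), array([0.61210963, 0.0017663 , 0.024     ])]
blk yaw 0.007571897602904726 mid [0.61150625 0.08145229 0.024     ]
back edge mid rel SE (expect 50) 48.92861113569656 -0.7789105144393079
b3 near end rel SE (expect -170) -170.4 y 80.1 yaw -0.0012
b2 near end rel SE (expect -170) -170.1 y -1.1 yaw 0.0113
b1 near end rel SE (expect -170) -169.2 y -81.3 yaw 0.0106
```

```bash
python3 -c "
from h import *
print(job.finish_job())"
```

```text
the job is handed in; nothing more can be done
None
```

The job is done and handed in at about 46 s of the 210 s allowed; no verdict was reported.

I lifted the straightedge 11 mm, drew it 75 mm off the pegs and pressed it flush against the block. The three copper bars lie square against its front at about -81, -1 and +80 mm from its middle. I pushed each one in until the wrist force showed contact. Bar 3 was knocked aside during the run, so I measured it again before picking it up.

**Last camera checks (calibration about 2 mm):**
- **Straightedge:** its middle is 48.9 mm from the block's back edge (50 expected) and under 1 mm off the block's middle. Its angle to the block read 0.008 rad.
- **Bars:** the near ends are 169.2 to 170.4 mm from the straightedge's middle (170 expected). The bars are within about 0.015 rad of square and lie flat by eye.
- **Surroundings:** the tub and caliper look unmoved, judged by eye. The arm is partly in front of the caliper in the last top view. The robot is clear of everything.

**Checks that disagreed:**
- **Tool height:** the reported tool height was about 38 mm lower than the fingertips the cameras showed. My first grasp on the straightedge therefore closed above it without touching. I corrected by camera depth from then on.
- **Finger opening:** it read 31 mm on the 35 mm bars and about 18 mm on the 20 mm straightedge, though both were held securely.

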